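# Load the lash-curling spindle and cap it

### The arm

A 7-joint arm with a two-finger parallel gripper is mounted at the origin on the work surface. World frame = base frame: x ahead of the robot, y to its left, z up, the work surface at z = 0. Lengths are in mm, angles in rad, forces in N, time in s.
With the tool pointing down it reaches from about 400 to 875 mm from the base axis. Payload 4.4 kg.
Tool frame: the origin (TCP) lies between the finger pads; the fingertips stand 8 mm ahead of it and the grasp point (between the pads) lies 11 mm behind it; z points along the fingers, y is the direction in which the jaws open and shut (so a half turn about z gives the same grasp; the last joint's range is limited). The gripper opens to 85 mm and grips with 20 to 120 N. Pads are 22 mm wide; open, the fingers measure 114 mm over their backs; the gripper's body (76 mm by 85 mm) begins 54 mm behind the grasp point. The pads swing forward as they close: fully open they stand 13 mm farther back than shut.
Start: joints at [1.231, 0.628, 0.038, 1.517, -0.027, 0.996, -0.02], TCP at [175.782, -625.794, 239.313] pointing down, gripper open.
Joint ranges: [-3.06, 3.06], [-0.37, 2.12], [-1.25, 1.32], [0.18, 2.47], [-1.1, 4.24], [0.23, 1.98], [-2.94, 2.94]. Speed limits (rad/s): [2.57, 2.57, 3.14, 3.14, 3.14, 3.14, 3.14].

### API

Orientations are given as a unit quaternion [w, x, y, z].
In Python, from bench import telemetry, cams, r gives the robot as it stands.
- The arm moves only by the tool play_rows, never from a script. Its argument "deltas" is a list of rows, each a list of 7 numbers: the shift along the tool's x, y, z in m, then the turn, a rotation vector about the tool's x, y, z in rad, then the opening, from 0 (shut) to 1 (fully open). A call has 1 to 5 rows; each row shifts and turns the pose as measured when the row begins, along the tool's axes as they then stand; what a row does not reach is not made up. A row lasts 1/12 s, in which the tool goes at most 41.7 mm and 7.16 degrees, less where a joint would pass 70% of its speed; a pose out of reach is approached as far as the arm can. A call is refused whole if a number of a shift passes 0.0417 or a number of a turn 0.125, either way. A call with a gripper value outside its range is refused whole. The fingers move at their own pace and stop on an object; the grip force is fixed at half the most. Time passes only in rows, so rows that do not move let the fingers close. It gives the time, the measured TCP pose, the force and the opening at its end, in the units of the state.
- telemetry.read_state(): the state, without advancing time (a new reading comes with each control period).
- cams.read_camera(name): name is "scene" or "top" or "wrist"; returns the picture (400x640x3 uint8, red, green, blue); there is no depth.
- cams.get_calibration(name): a dict with "fx", "fy", "cx", "cy" (pixels), "k1" (the pictures are not rectified: a ray, as slopes to the right and down, at radius r is drawn at 1 + k1 r^2 times it, then the intrinsics apply), "origin" and "attitude" of the camera in the world; the wrist camera has in their place "hand_eye" (4x4, takes a point from camera to tool coordinates, whose origin is the TCP and whose axes are the flange's). Camera axes: x right, y up, looking along -z (the intrinsics and any distortion apply to the point x, -y, -z); pixel columns grow to the right and rows downward; lengths in mm; the calibration is good to about 2 mm. A picture is of the moment at which its call begins: read the wrist's pose just before it. get_calibration takes no time and is no camera call.
- r.sign_off(): hands the job in, once; it reports no verdict.
The state is a dict: "clock": time; "joint_positions": joint angles; "qvel": joint speeds; "tau": joint torques, N m; "ee_pos": TCP position; "ee_rot": TCP orientation; "ft_force": force on the tool from outside, world axes, zero at the start; "moment": the same for the moment, N m; "gripper_width": finger opening in mm.
Only numpy, scipy, OpenCV 4.12 (cv2) and the standard library are available. Lean on these libraries where they do the work, as an engineer would, in place of code of your own. Each camera call takes 0.05 s, during which the arm holds its last target.

### The job

Load the curling spindle: slide the long teal former onto the rod first, then the short amber one, then the red end cap with its open end towards the stand, and push on the cap until the stack is tight and the stiff black stop disc is all the way home against its brass hub. The rod bends easily, so be gentle and never let the stand take more than 25 newtons. Leave the glue jar, the cup and the lash tray where they are.

Things in the scene. Friction and masses are not known exactly. Their poses are not given: they have to be found in the camera images.
- stand: Spindle stand, fixed: dark base plate 12 mm high, 110 wide, reaching 60 mm behind to 90 mm ahead of the origin; grey upright 50 mm wide, 18 thick, 120 high; level steel rod, 12 mm thick, cantilevered along +x, axis 100 mm above the bench. Origin: on the bench, under where the rod leaves the upright. Brass hub (22 mm thick) from 0 to 20 mm along the rod.
- home (a point): Point on the rod's axis, 26 mm from the upright, 100 mm above the bench: the outer face of the stop disc when it is all the way home. Axes as stand (x along the rod, outwards; z up).
- tip (a point): Free end of the smooth, polished rod, on its axis, 116 mm along +x from home. The last 8 mm are a tapered nose, 5 mm thick at its end. The formers and cap go on over it, moving along -x of stand.
- disc (a joint): Black stop disc, 36 mm across and 6 mm thick, that slides on the rod. 0 = fully out (its outer face 14 mm outwards of home), 0.014 m = fully home, touching the brass hub. It starts at or near fully out. It moves stiffly, with about 8 N of drag, and stays where it is pushed; there is no spring.
- long_former: Long teal former: a square block 44 x 44 mm and 46 mm long, about 110 g, with a through hole 15 mm wide along its x axis, centred, 22 mm above its underside; rows of dark lashes on a white strip on its top. Origin: centre of the underside. It stands on the bench with the hole level. Either end may go on first.
- long_hole (a point): Centre of the long teal former, on the hole's axis, 22 mm above the underside.
- short_former: Short amber former: a square block 44 x 44 mm and 34 mm long, about 80 g, with a through hole 15 mm wide along its x axis, 22 mm above its underside; otherwise as the long one. Origin: centre of the underside.
- short_hole (a point): Centre of the short amber former, on the hole's axis.
- cap: Red end cap: a square block 40 x 40 mm and 46 mm long, about 90 g, with a blind hole 15 mm wide and 40 mm deep along its x axis, open at its +x end, 20 mm above its underside; a flat steel disc marks the closed end. Origin: centre of the underside. The open end (+x) must face the stand (stand's -x).
- cap_mouth (a point): Centre of the mouth of the red cap's hole, at its +x end face, 20 mm above the underside.
- glue_jar: Bystander: amber glass jar with a black lid, 44 mm across, 55 mm high. Origin: centre of the underside.
- brush_cup: Bystander: white ceramic cup, 64 mm across, 80 mm high. Origin: centre of the underside.
- lash_tray: Bystander: flat white tray of lashes, 75 x 130 x 10 mm. Origin: centre of the underside.
Not all that is in view belongs to the job. What is shaped like the cap but blue is not meant.

How it is judged:
By the outcome, as a careful person would: the job done as asked, in the order asked, and still so for the second after the job is handed in, with the robot touching nothing.
It also fails if it takes over 72 s, if anything falls off the work surface, if the arm or the gripper's body presses on something with over 40 N, if the wrist force passes 120 N, or if a joint passes its speed limit or range.

## Working session

There is one attempt and no reset: what is moved stays moved. The work goes in short steps, Python scripts to look and compute and a tool call to move; the robot and the scene stay as the last step left them, time stands still between calls to the robot, and variables do not carry over. Pictures are saved under pics/ and viewed, and the job is handed in when it is done.

Besides the shell and the picture viewer there is one more tool, called after ">>>" as name([rows], argument=value, ...), one row to a line, values as JSON. play_rows: Moves the arm, as the interface text tells. Its arguments: {"type":"object","properties":{"deltas":{"type":"array"}},"required":["deltas"]}

```bash
ls; mkdir -p pics; python3 - <<'E'
from bench import telemetry, cams, r
import cv2
s=telemetry.read_state(); print(s)
for n in ("scene","top","wrist"):
    print(n,cams.get_calibration(n))
    im=cams.read_camera(n); cv2.imwrite(f"pics/{n}0.png",im[:,:,::-1])
E
```

```text
pics
{'clock': 0.0, 'joint_positions': array([ 1.23122111,  0.62936902,  0.03843373,  1.51837358, -0.02698263,
        0.99627752, -0.01998688]), 'qvel': array([ 0.00095252, -0.00048186, -0.00087462,  0.00064568,  0.00043726,
        0.00076823,  0.00018588]), 'tau': array([ 4.35796237e-04, -5.63400435e+01,  1.22665823e+00, -1.93437159e+01,
        1.10451481e-02,  1.05519631e-02, -6.77296171e-06]), 'ee_pos': array([ 175.60239212, -625.19861627,  238.37230155]), 'ee_rot': array([-9.43236507e-04,  9.90643075e-01,  1.36474853e-01, -1.48186675e-04]), 'ft_force': array([-1.13467504, -0.5625298 ,  0.13656042]), 'moment': array([-0.01713269, -0.00873829, -0.03361555]), 'gripper_width': 85.2315704275157}
scene {'fx': 513.6463984891851, 'fy': 513.6463984891851, 'cx': 321.6474274986828, 'cy': 206.45653397137286, 'k1': -0.16196784841014195, 'origin': array([1077.52323943,  369.02499484, 1160.25905266]), 'attitude': array([0.39133889, 0.11308614, 0.24431338, 0.87998657])}
top {'fx': 467.7385365518646, 'fy': 467.7385365518646, 'cx': 317.0564532564478, 'cy': 194.63553872375894, 'k1': -0.06288801843822335, 'origin': array([ 429.35268528,  -68.11332844, 1279.02258963]), 'attitude': array([ 0.70945653,  0.04329309, -0.04648531, -0.70188051])}
wrist {'fx': 327.9682194054288, 'fy': 327.9682194054288, 'cx': 319.47466506053826, 'cy': 203.87401809660884, 'k1': -0.060387655197682265, 'hand_eye': array([[-8.48603273e-04,  9.50304221e-01,  3.11321646e-01,
         8.05489442e+01],
       [ 9.99999594e-01,  7.12022810e-04,  5.52369706e-04,
        -5.06870374e-02],
       [ 3.03251150e-04,  3.11321989e-01, -9.50304439e-01,
        -1.34207913e+02],
       [ 0.00000000e+00,  0.00000000e+00,  0.00000000e+00,
         1.00000000e+00]])}
```

View pics/scene0.png

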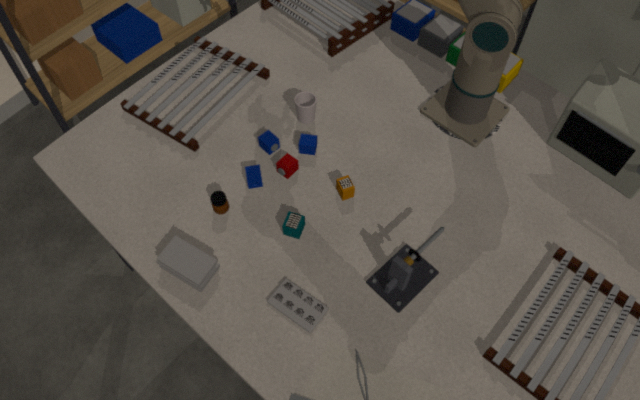

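View pics/top0.png

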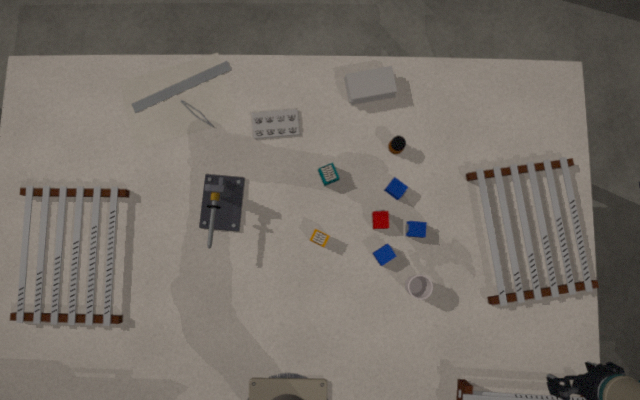

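View pics/wrist0.png

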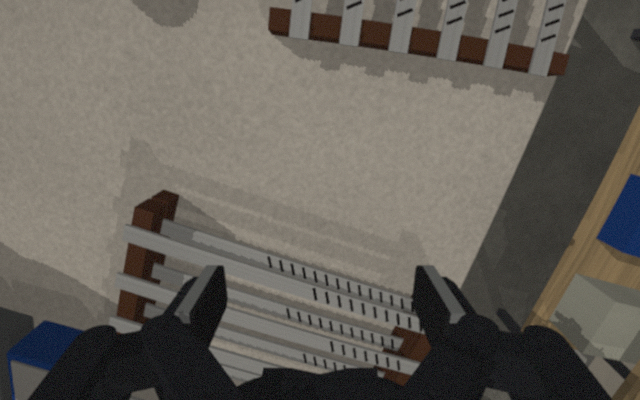

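```bash
cat > h.py <<'E'
import numpy as np, cv2
from scipy.spatial.transform import Rotation as R
from bench import telemetry, cams, r
np.set_printoptions(precision=2,suppress=True)
def rot(q): return R.from_quat([q[1],q[2],q[3],q[0]]).as_matrix()
def campose(n,s=None):
    c=cams.get_calibration(n)
    if n=="wrist":
        s=s or telemetry.read_state()
        T=rot(s["ee_rot"]); H=c["hand_eye"]
        return c,T@H[:3,:3],np.array(s["ee_pos"])+T@H[:3,3]
    return c,rot(c["attitude"]),np.array(c["origin"])
def ray(P,uv):
    c,A,o=P
    K=np.array([[c["fx"],0,c["cx"]],[0,c["fy"],c["cy"]],[0,0,1]])
    p=cv2.undistortPoints(np.array(uv,float).reshape(-1,1,2),K,np.array([c["k1"],0,0,0])).reshape(-1,2)
    d=np.c_[p[:,0],-p[:,1],-np.ones(len(p))]@A.T
    return o,d/np.linalg.norm(d,axis=1)[:,None]
def onz(P,uv,z):
    o,d=ray(P,uv); return o+d*((z-o[2])/d[:,2])[:,None]
def tri(P1,a,P2,b):
    o1,d1=ray(P1,a);o2,d2=ray(P2,b);out=[]
    for i in range(len(d1)):
        M=np.c_[d1[i],-d2[i]]; t=np.linalg.lstsq(M,o2-o1,rcond=None)[0]
        p=o1+t[0]*d1[i];q=o2+t[1]*d2[i]; out.append(np.r_[(p+q)/2,np.linalg.norm(p-q)])
    return np.array(out)
def proj(P,X):
    c,A,o=P; q=(np.atleast_2d(X)-o)@A
    x=q[:,0]/-q[:,2];y=-q[:,1]/-q[:,2];k=1+c["k1"]*(x*x+y*y)
    return np.c_[c["fx"]*x*k+c["cx"],c["fy"]*y*k+c["cy"]]
def shot(n,name):
    s=telemetry.read_state(); P=campose(n,s); im=cams.read_camera(n)[:,:,::-1].copy()
    cv2.imwrite(f"pics/{name}.png",im); np.savez(f"pics/{name}.npz",A=P[1],o=P[2]); return P,im
def load(n,name):
    z=np.load(f"pics/{name}.npz"); return (cams.get_calibration(n),z["A"],z["o"]),cv2.imread(f"pics/{name}.png")
def st():
    s=telemetry.read_state(); M=rot(s["ee_rot"])
    print("t%.2f"%s["clock"],"pos",s["ee_pos"],"F",s["ft_force"],"w %.1f"%s["gripper_width"]); print("x",M[:,0],"y",M[:,1],"z",M[:,2],"q",s["joint_positions"]); return s
E
python3 - <<'E'
from h import *
P=campose("top");S=campose("scene")
for n,uv,z in [("base",(285,390),0),("tip",(210,246),100),("rodroot",(215,205),100),("long",(328,174),44),("short",(320,238),44),("cap",(380,220),40),("jar",(397,145),55),("cup",(420,287),80),("tray",(275,124),10)]:
    print(n,onz(P,[uv],z)[0])
print(tri(P,[(328,174),(320,238),(380,220),(210,246)],S,[(293,218),(346,184),(288,160),(442,230)]))
t=cv2.imread("pics/top0.png"); s=cv2.imread("pics/scene0.png")
cv2.imwrite("pics/ct.png",np.vstack([cv2.resize(t[150:270,290:440],None,fx=5,fy=5)]))
cv2.imwrite("pics/cs.png",cv2.resize(s[125:245,235:370],None,fx=5,fy=5))
cv2.imwrite("pics/cr.png",np.hstack([cv2.resize(t[165:255,180:260],None,fx=5,fy=5),cv2.resize(s[220:320,360:450],(400,450))]))
E
```

```text
base [70.88  6.32  0.  ]
tip [446.88 195.03 100.  ]
rodroot [550.59 186.16 100.  ]
long [ 643.17 -101.6    44.  ]
short [472.16 -81.82  44.  ]
cap [ 521.56 -240.86   40.  ]
jar [ 722.4  -285.98   55.  ]
cup [ 349.18 -336.39   80.  ]
tray [789.08  46.53  10.  ]
[[ 643.12 -102.93   50.66    3.72]
 [ 471.27  -80.2    36.47    4.11]
 [ 521.19 -240.13   46.48    0.41]
 [ 446.15  198.41   91.32    3.31]]
```

View pics/ct.png

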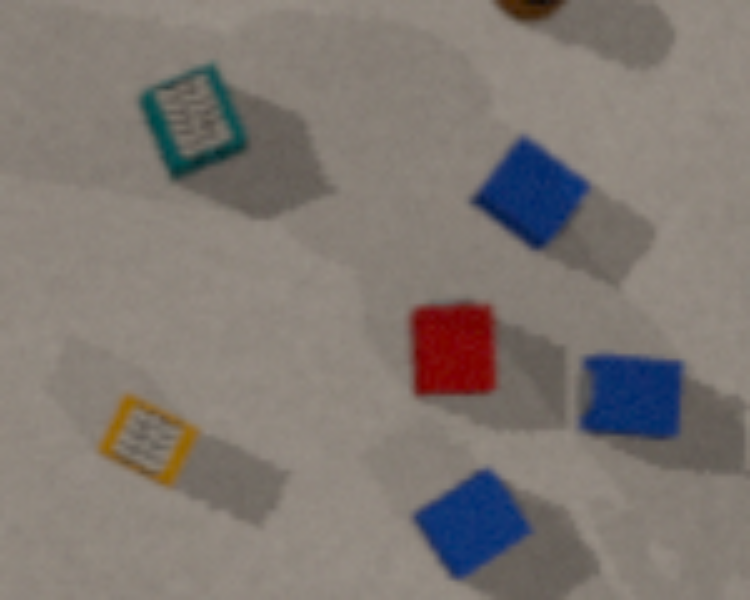

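View pics/cs.png

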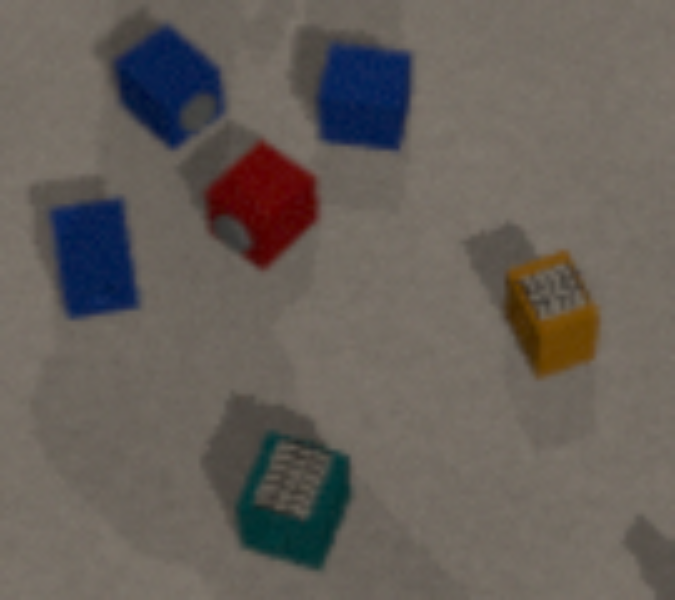

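View pics/cr.png

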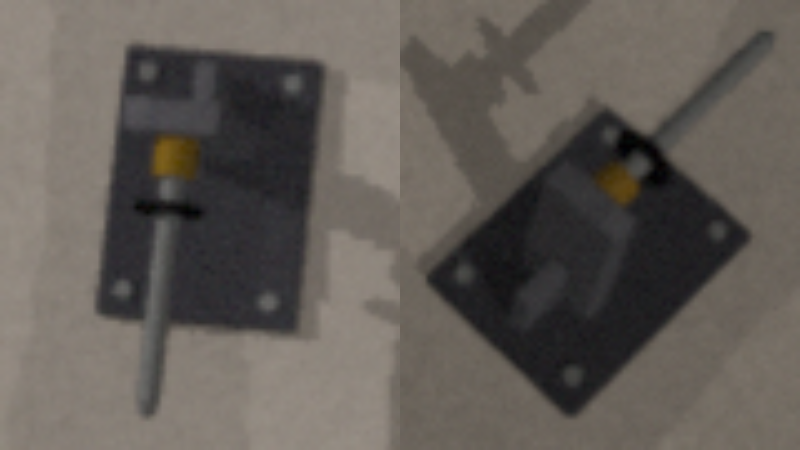

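Top view: teal former (328,174), amber former (320,238), and the red cap (380,220), which is the only red one. The blue lookalikes at (397,188), (417,229) and (385,255) are excluded. The rod points at the robot, from (215,205) to (210,246). In the scene view the cap's steel disc faces the far side, away from the robot, so the cap needs a half turn. Next I move above the teal former.

>>> play_rows([
  [0.033,-0.021,0,0,0,0,1],
  [0.033,-0.021,0,0,0,0,1],
  [0.033,-0.021,0,0,0,0,1],
  [0.033,-0.021,0,0,0,0,1],
  [0.033,-0.021,0,0,0,0,1],
])

```text
clock: 0.57
ee_pos: [299.2, -483.6, 235.2]
ee_rot: [0.001, 0.992, 0.126, -0.004]
ft_force: [1.9, 0.0, -0.2]
gripper_width: 85.5
```

>>> play_rows([
  [0.033,-0.021,0,0,0,0,1],
  [0.033,-0.021,0,0,0,0,1],
  [0.033,-0.021,0,0,0,0,1],
  [0.033,-0.021,0,0,0,0,1],
  [0.033,-0.021,0,0,0,0,1],
])

```text
clock: 0.98
ee_pos: [436.9, -332.5, 233.0]
ee_rot: [0.0, 0.992, 0.125, -0.005]
ft_force: [0.8, -0.8, 0.4]
gripper_width: 85.5
```

>>> play_rows([
  [0.033,-0.021,0,0,0,0,1],
  [0.033,-0.021,0,0,0,0,1],
  [0.033,-0.021,0,0,0,0,1],
  [0.033,-0.021,0,0,0,0,1],
  [0.033,-0.021,0,0,0,0,1],
])

```text
clock: 1.4
ee_pos: [575.3, -181.0, 230.7]
ee_rot: [0.0, 0.992, 0.125, -0.006]
ft_force: [0.3, -0.2, -1.1]
gripper_width: 85.2
```

>>> play_rows([
  [0.03,-0.022,0,0,0,0,1],
  [0.03,-0.022,0,0,0,0,1],
  [0.02,-0.01,0,0,0,0,1],
  [0,0,0,0,0,0,1],
])

```text
clock: 1.73
ee_pos: [647.1, -92.5, 228.2]
ee_rot: [-0.003, 0.991, 0.132, -0.004]
ft_force: [0.5, 0.0, -0.3]
gripper_width: 85.7
```

```bash
python3 - <<'E'
from h import *
st(); shot("wrist","w1")
E
```

```text
t1.73 pos [647.09 -92.52 228.17] F [ 0.47  0.02 -0.3 ] w 85.7
x [ 0.97  0.26 -0.01] y [ 0.26 -0.97 -0.01] z [-0.01  0.01 -1.  ] q [ 0.09  0.65  0.03  1.51 -0.02  0.99 -1.19]
```

View pics/w1.png

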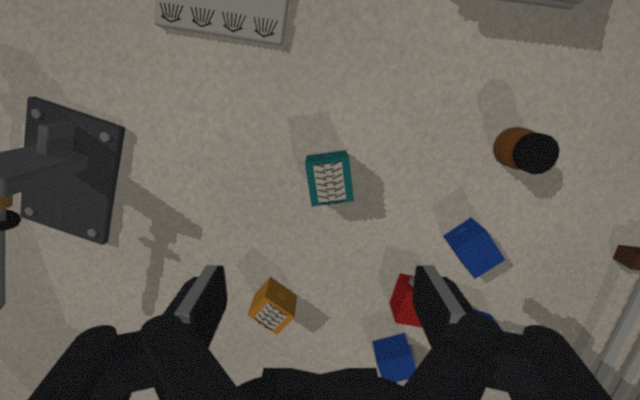

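```bash
python3 - <<'E'
from h import *
P,im=load("wrist","w1")
c=np.vstack([np.hstack([cv2.resize(im[y:y+90,x:x+90],(400,400),interpolation=cv2.INTER_CUBIC) for x,y in [(285,130),(230,260)]])])
cv2.imwrite("pics/w1c.png",c)
print(proj(P,[[647,-92,220],[647,-92,22]]))
E
```

```text
[[318.85 269.41]
 [320.58 174.78]]
```

View pics/w1c.png

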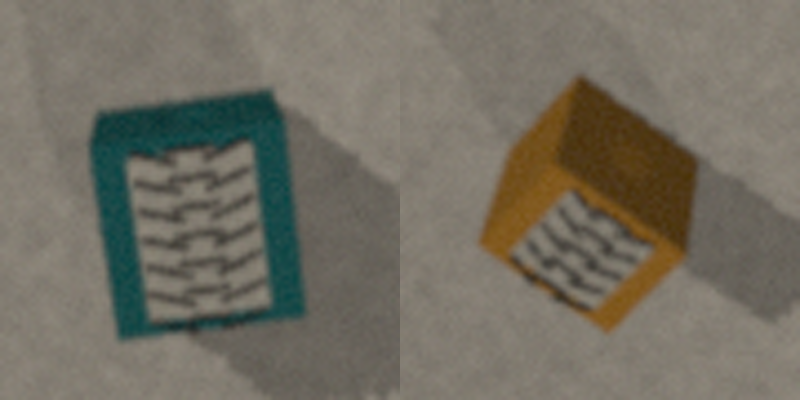

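```bash
python3 - <<'E'
from h import *
P,im=load("wrist","w1")
q=np.array([(92,145),(280,125),(303,316),(118,340)])*.225+[285,130]
T=campose("top"); t=cv2.imread("pics/top0.png")
qt=np.array([(140,100),(213,65),(246,143),(178,180)])*.2+[290,150]
for z in (44,): 
  w=onz(P,q,z); w2=onz(T,qt,z); print(w,w.mean(0),w2.mean(0))
  for a in (w,w2):
    print([ (np.linalg.norm(a[(i+1)%4]-a[i]), np.degrees(np.arctan2(*(a[(i+1)%4]-a[i])[1::-1]))) for i in range(4)])
# triangulated height with centroids
print(tri(P,[q.mean(0)],T,[qt.mean(0)]))
def cen(i,off):
    x,y,w,h=off; c=i[y:y+h,x:x+w].astype(int); m=(c[:,:,1]-c[:,:,2]>25)&(c[:,:,0]-c[:,:,2]>25)
    ys,xs=np.nonzero(m); return (xs.min()+x,xs.max()+x,ys.min()+y,ys.max()+y,m.sum())
print(cen(im,(285,130,90,90)),cen(t,(310,155,40,40)))
E
```

```text
[[ 660.1   -73.41   44.  ]
 [ 675.26 -112.21   44.  ]
 [ 634.3  -129.94   44.  ]
 [ 617.52  -90.48   44.  ]] [ 646.8  -101.51   44.  ] [ 642.17 -103.88   44.  ]
[(np.float64(41.65354356013384), np.float64(-68.659177641698)), (np.float64(44.634829661849864), np.float64(-156.58336166119196)), (np.float64(42.87934539649209), np.float64(113.03497376238172)), (np.float64(45.87506256916786), np.float64(21.85252467649531))]
[(np.float64(43.64802476503701), np.float64(-63.40080672263793)), (np.float64(45.88451685213341), np.float64(-157.0208550211826)), (np.float64(41.57688520178908), np.float64(119.4019947891987)), (np.float64(47.83231437097153), np.float64(25.669311769978147))]
[[ 644.18 -103.41   31.17    1.71]]
(np.int64(306), np.int64(352), np.int64(151), np.int64(205), np.int64(934)) (np.int64(318), np.int64(338), np.int64(163), np.int64(184), np.int64(114))
```

```bash
cat >> h.py <<'E'
def go(pos,yaw,tilt=None):
    s=telemetry.read_state(); M=rot(s["ee_rot"]); c,n=np.cos(yaw),np.sin(yaw)
    G=np.array([[c,n,0],[n,-c,0],[0,0,-1.]])
    d=M.T@(np.array(pos)-s["ee_pos"]); rv=R.from_matrix(M.T@G).as_rotvec()
    print("now",s["ee_pos"],"yaw %.3f"%np.arctan2(M[1,0],M[0,0]),"| tool shift mm",d,"rotvec",np.round(rv,4)); return d,rv
E
python3 -c "
from h import *
go([645.5,-102.5,110],.396)"
```

```text
now [645.45 -93.86 227.97] yaw 0.263 | tool shift mm [ -1.1    9.2  117.92] rotvec [-0.01  0.01 -0.13]
```

>>> play_rows([
  [0,0.003,0.03,-0.003,0.003,-0.035,1],
  [0,0.003,0.03,-0.003,0.003,-0.035,1],
  [0,0.002,0.03,-0.002,0.002,-0.035,1],
  [0,0.001,0.025,-0.002,0.002,-0.03,1],
  [0,0,0,0,0,0,1],
])

```text
clock: 2.2
ee_pos: [645.5, -109.5, 111.1]
ee_rot: [0.004, 0.98, 0.199, 0.001]
ft_force: [-1.3, -0.6, -0.7]
gripper_width: 85.5
```

```bash
python3 - <<'E'
from h import *
P,im=shot("wrist","w2"); go([645.5,-102.5,11],.396)
E
```

```text
now [ 646.55 -110.04  113.32] yaw 0.399 | tool shift mm [  1.72  -8.41 102.24] rotvec [ 0.01 -0.    0.  ]
```

View pics/w2.png

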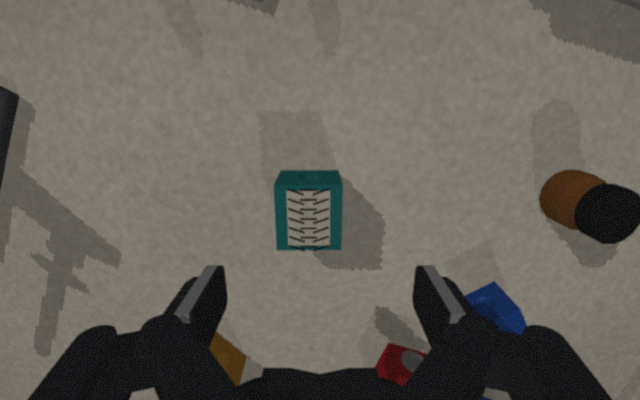

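```bash
python3 - <<'E'
from h import *
P,im=load("wrist","w2"); P1,_=load("wrist","w1")
q=np.array([(275,189),(342,189),(342,249),(277,250)]);w=onz(P,q,44);print(w,w.mean(0),np.linalg.norm(w-np.roll(w,1,0),axis=1))
q1=np.array([(92,145),(280,125),(303,316),(118,340)])*.225+[285,130]
t=tri(P,q,P1,q1);print(t,t.mean(0))
c=cv2.resize(im[155:265,250:370],None,fx=5,fy=5,interpolation=cv2.INTER_CUBIC);cv2.imwrite("pics/w2c.png",c)
E
```

```text
[[ 657.41  -74.29   44.  ]
 [ 673.92 -113.63   44.  ]
 [ 635.44 -130.88   44.  ]
 [ 617.75  -90.53   44.  ]] [ 646.13 -102.33   44.  ] [42.85 42.66 42.16 44.06]
[[ 665.07  -73.97   68.54    1.35]
 [ 678.97 -109.41   66.8     0.21]
 [ 633.91 -131.03   41.26    1.42]
 [ 617.04  -90.59   42.59    0.06]] [ 648.75 -101.25   54.8     0.76]
```

View pics/w2c.png

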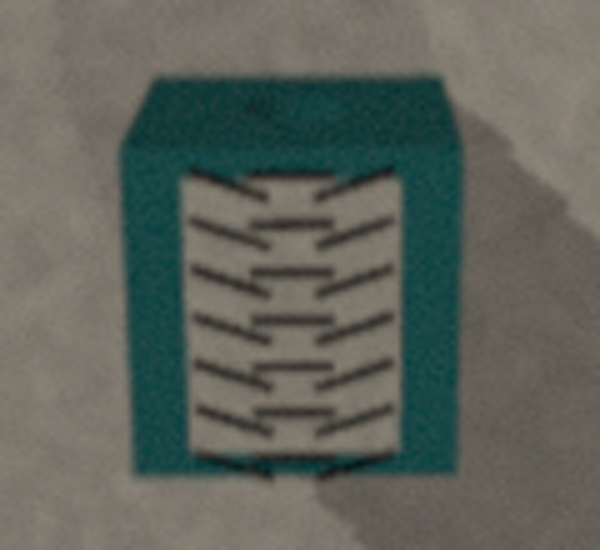

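```bash
python3 - <<'E'
from h import *
P,im=load("wrist","w2")
q=np.array([(274,184.4),(342.6,184.4),(341.5,250),(276.7,250)]);w=onz(P,q,44);print(w.mean(0),np.linalg.norm(w-np.roll(w,1,0),axis=1))
c=w.mean(0); print(np.arctan2(*(w[0]+w[1]-w[2]-w[3])[1::-1])); go([c[0],c[1],11],.393)
E
```

```text
[ 647.28 -101.65   44.  ] [45.88 43.48 45.93 43.94]
0.40085572005195474
now [ 646.55 -110.04  113.32] yaw 0.399 | tool shift mm [  3.69  -8.5  102.25] rotvec [ 0.01 -0.    0.01]
```

>>> play_rows([
  [0.002,-0.005,0.02,0.005,0,0,1],
  [0.002,-0.004,0.02,0.005,0,0,1],
  [0,0,0.02,0,0,0,1],
  [0,0,0.02,0,0,0,1],
  [0,0,0,0,0,0,1],
])

```text
clock: 2.67
ee_pos: [651.5, -107.9, 41.5]
ee_rot: [0.004, 0.981, 0.192, 0.007]
ft_force: [-2.0, 1.1, -1.4]
gripper_width: 85.3
```

```bash
python3 - <<'E'
from h import *
go([647.2,-101.7,11],.396)
E
```

```text
now [ 651.5  -107.87   41.46] yaw 0.387 | tool shift mm [-2.02 -7.64 30.36] rotvec [ 0.01 -0.01 -0.01]
```

>>> play_rows([
  [-0.002,-0.008,0.005,0.01,-0.01,-0.01,1],
  [0,0,0.008,0,0,0,1],
  [0,0,0,0,0,0,1],
])

```text
clock: 2.92
ee_pos: [648.9, -103.3, 33.0]
ee_rot: [0.001, 0.981, 0.196, 0.003]
ft_force: [-0.2, -0.1, 0.3]
gripper_width: 85.4
```

```bash
python3 - <<'E'
from h import *
go([647.2,-101.7,11],.396)
E
```

```text
now [ 648.85 -103.25   32.97] yaw 0.394 | tool shift mm [-1.06 -2.14 21.95] rotvec [ 0.   -0.01 -0.  ]
```

>>> play_rows([
  [-0.001,-0.002,0.012,0,-0.005,0,1],
  [0,-0.001,0.008,0,0,0,1],
  [0,0,0.005,0,0,0,1],
  [0,0,0.002,0,0,0,1],
])

```text
clock: 3.25
ee_pos: [649.3, -101.0, 7.3]
ee_rot: [0.003, 0.981, 0.196, 0.003]
ft_force: [-1.0, -0.0, -0.5]
gripper_width: 85.3
```

```bash
python3 - <<'E'
from h import *
go([647.2,-101.7,11],.396)
E
```

```text
now [ 649.34 -100.97    7.33] yaw 0.394 | tool shift mm [-2.24 -0.12 -3.68] rotvec [ 0.01 -0.01 -0.  ]
```

>>> play_rows([
  [-0.003,0,-0.004,0.005,-0.008,0,1],
  [0,0,0,0,0,0,1],
])

```text
clock: 3.42
ee_pos: [645.6, -101.9, 10.4]
ee_rot: [0.001, 0.981, 0.196, -0.002]
ft_force: [0.6, 0.6, -0.9]
gripper_width: 85.5
```

```bash
python3 - <<'E'
from h import *
go([647.2,-101.7,11],.396)
E
```

```text
now [ 645.61 -101.94   10.39] yaw 0.394 | tool shift mm [ 1.55  0.39 -0.62] rotvec [ 0.  0. -0.]
```

Well placed. I close the jaws.

>>> play_rows([
  [0,0,0,0,0,0,0],
  [0,0,0,0,0,0,0],
  [0,0,0,0,0,0,0],
  [0,0,0,0,0,0,0],
  [0,0,0,0,0,0,0],
])

```text
clock: 3.83
ee_pos: [646.7, -102.4, 11.9]
ee_rot: [0.001, 0.981, 0.196, -0.001]
ft_force: [-0.5, -0.4, -0.3]
gripper_width: 43.1
```

```bash
python3 - <<'E'
from h import *
st(); go([645.2,-101.7,250],.396)
E
```

```text
t3.83 pos [ 646.66 -102.44   11.94] F [-0.47 -0.42 -0.32] w 43.1
x [ 0.92  0.38 -0.  ] y [ 0.38 -0.92  0.  ] z [-0. -0. -1.] q [ 0.12  0.92 -0.01  1.64  0.02  0.58 -1.08]
now [ 646.66 -102.44   11.94] yaw 0.394 | tool shift mm [  -1.76   -0.92 -238.06] rotvec [ 0.  0. -0.]
```

>>> play_rows([
  [0,0,-0.03,0,0,0,0],
  [0,0,-0.041,0,0,0.12,0],
  [0,0,-0.041,0,0,0.12,0],
  [0,0,-0.041,0,0,0.12,0],
  [0,0,-0.04,0,0,0.12,0],
])

```text
clock: 4.25
ee_pos: [639.3, -101.0, 199.3]
ee_rot: [-0.001, 0.999, -0.052, -0.014]
ft_force: [0.4, -1.3, -0.8]
gripper_width: 43.2
```

>>> play_rows([
  [-0.02,-0.022,0,0,0,0,0],
  [-0.026,-0.028,0,0,0,0,0],
  [-0.026,-0.028,0,0,0,0,0],
  [-0.026,-0.028,0,0,0,0,0],
  [-0.026,-0.028,0,0,0,0,0],
])

```text
clock: 4.67
ee_pos: [539.4, 38.7, 212.8]
ee_rot: [0.003, 0.998, -0.063, 0.002]
ft_force: [0.2, 0.7, -1.0]
gripper_width: 43.5
```

```bash
python3 - <<'E'
from h import *
st(); go([400,197,180],-.085)
E
```

```text
t4.67 pos [539.4   38.71 212.81] F [ 0.24  0.72 -1.02] w 43.5
x [ 0.99 -0.13  0.  ] y [-0.13 -0.99  0.01] z [ 0.   -0.01 -1.  ] q [-0.24  0.51  0.17  1.86 -0.11  0.78 -1.71]
now [539.4   38.71 212.81] yaw -0.126 | tool shift mm [-158.3  -139.71   31.43] rotvec [ 0.01 -0.   -0.04]
```

>>> play_rows([
  [-0.03,-0.027,0.003,0,0,-0.02,0],
  [-0.03,-0.027,0.003,0,0,-0.02,0],
  [-0.03,-0.027,0.003,0,0,0,0],
  [-0.03,-0.027,0.003,0,0,0,0],
  [-0.02,-0.015,0,0,0,0,0],
])

```text
clock: 5.08
ee_pos: [405.2, 181.8, 200.1]
ee_rot: [0.001, 0.999, -0.04, 0.003]
ft_force: [0.4, 0.7, -0.4]
gripper_width: 43.2
```

>>> play_rows([
  [0,0,0,0,0,0,0],
  [0,0,0,0,0,0,0],
])

```text
clock: 5.25
ee_pos: [399.3, 186.6, 200.0]
ee_rot: [0.001, 0.999, -0.035, 0.001]
ft_force: [0.0, -0.2, -0.6]
gripper_width: 43.5
```

```bash
python3 - <<'E'
from h import *
shot("wrist","w3"); st(); go([400,197,180],-.085)
E
```

```text
t5.30 pos [399.31 186.49 199.93] F [-0.77  0.36 -0.96] w 43.5
x [ 1.   -0.07  0.  ] y [-0.07 -1.    0.  ] z [ 0. -0. -1.] q [-0.61  0.4   0.15  2.12 -0.1   0.62 -2.03]
now [399.31 186.49 199.93] yaw -0.070 | tool shift mm [ -0.06 -10.56  19.92] rotvec [ 0.   -0.    0.02]
```

View pics/w3.png

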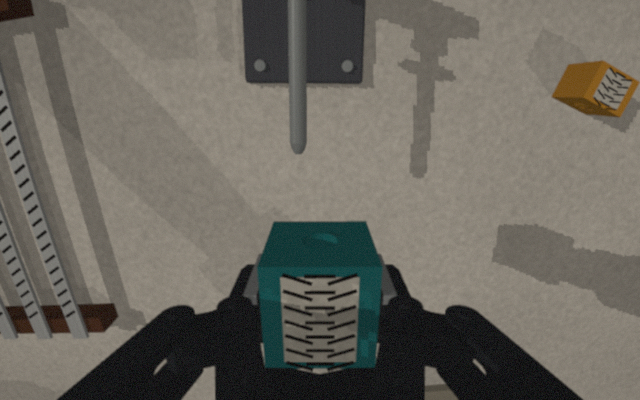

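```bash
python3 - <<'E'
from h import *
P,im=load("wrist","w3")
g=cv2.cvtColor(im,cv2.COLOR_BGR2GRAY).astype(float); g=cv2.GaussianBlur(g,(1,5),0)
pts=[]
for y in range(4,146,10):
    d=np.gradient(g[y,280:316]); row=g[y,280:316]
    print(y,row.astype(int)[4:32])
cv2.imwrite("pics/w3c.png",cv2.resize(im[0:165,230:380],None,fx=3.6,fy=3.6,interpolation=cv2.INTER_CUBIC))
E
```

```text
4 [ 53  50  53  68  88  97  99 107 119 117 108  99 102  98  92  87  83  77
  75  72  70  65  58  51  50  50  49  54]
14 [ 52  52  54  63  84  93  99 107 117 117 109 102 101  96  91  85  83  79
  76  72  70  65  59  53  49  50  53  51]
24 [ 52  52  52  63  79  94 101 108 116 116 109 102  99  98  93  87  82  79
  76  73  67  66  58  54  50  55  49  51]
34 [ 52  52  52  59  80  94 100 106 115 118 108 103 101  98  93  88  84  81
  76  73  70  70  60  55  52  51  53  50]
44 [ 53  54  53  55  77  92  97 106 113 116 110 102  99  98  94  89  85  81
  76  73  71  68  60  55  50  52  51  53]
54 [ 51  53  50  59  81  96  99 104 113 119 110 104 101  97  94  88  88  81
  76  73  68  70  59  54  51  51  50  50]
64 [ 53  51  51  57  71  90  97 103 110 117 109 105 100  98  97  90  85  83
  75  72  71  68  58  52  52  51  52  52]
74 [ 49  54  54  54  68  87  97 103 108 114 109 103 101  99  96  89  84  83
  76  74  71  68  59  54  51  51  50  53]
84 [ 95  95  94  90  90  94  97 103 107 112 110 104 100  97  92  92  86  81
  75  74  72  73  81  89  92  92  93  93]
94 [141 143 142 139 132 110  98 100 106 112 109 102 101  98  94  92  85  81
  77  74  72  71  97 127 132 134 133 135]
104 [131 129 129 131 128 112 101 101 104 109 109 104 101  98  94  91  88  81
  79  77  71  73  93 127 136 137 136 135]
114 [134 134 134 135 133 113  98  99 103 108 108 103  99  98  96  92  86  82
  79  75  71  73  95 129 136 136 134 136]
124 [137 135 133 132 130 117 100  99 102 104 107 103  97  98  95  91  87  83
  80  75  72  73  95 131 139 141 140 141]
134 [137 134 135 138 135 125 105  98 102 104 108 102  97  99  96  92  89  83
  81  77  72  74  95 130 137 135 136 138]
144 [141 139 137 136 139 135 116  96  94  96  95  96  93  92  90  87  86  84
  79  74  73  84 115 137 139 136 138 138]
```

View pics/w3c.png

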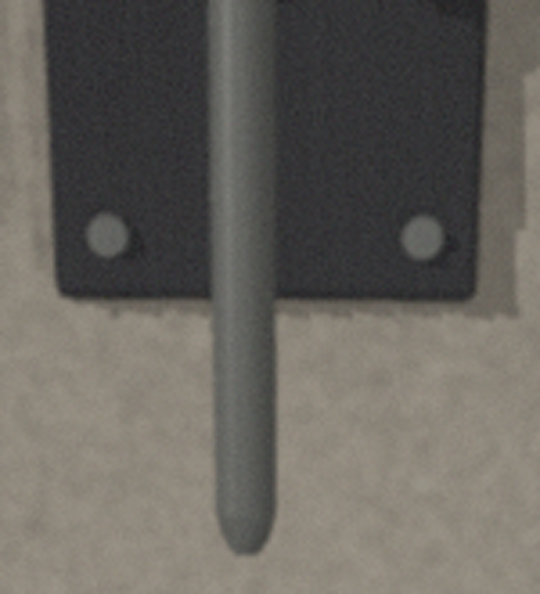

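```bash
python3 - <<'E'
from h import *
P,im=load("wrist","w3")
q=[(296.8,14),(297.1,74),(297.6,114),(297.8,134),(298.3,154)]
w=onz(P,q,100);print(w); d=w[0]-w[3]; print("yaw",np.arctan2(d[1],d[0]))
T=campose("top");S=campose("scene")
print(onz(T,[(210,246.5),(214.6,205)],100), onz(S,[(444.5,229.5)],100))
print(tri(P,[(298.3,152),(298.3,152)],T,[(209.7,246)]*2)[0],tri(P,[(298.3,152)],S,[(442.5,230)]))
# plate corner check and hole of held block
print("plate front corners",onz(P,[(246.5,82),(362,83)],12))
# hole in front face: ellipse at (320,238)
cv2.imwrite("pics/w3d.png",cv2.resize(im[210:380,240:400],None,fx=3.5,fy=3.5,interpolation=cv2.INTER_CUBIC))
cv2.imwrite("pics/sd.png",cv2.resize(cv2.imread("pics/scene0.png")[215:270,400:455],None,fx=9,fy=9,interpolation=cv2.INTER_CUBIC))
E
```

```text
[[532.52 192.12 100.  ]
 [495.8  195.13 100.  ]
 [469.66 197.1  100.  ]
 [455.98 198.17 100.  ]
 [441.84 199.08 100.  ]]
yaw -0.07889055818020567
[[445.63 194.98 100.  ]
 [550.58 187.18 100.  ]] [[445.07 204.85 100.  ]]
[445.3  196.97 102.84   4.69] [[441.18 199.91  86.15   0.17]]
plate front corners [[498.52 247.94  12.  ]
 [489.88 140.73  12.  ]]
```

View pics/w3d.png

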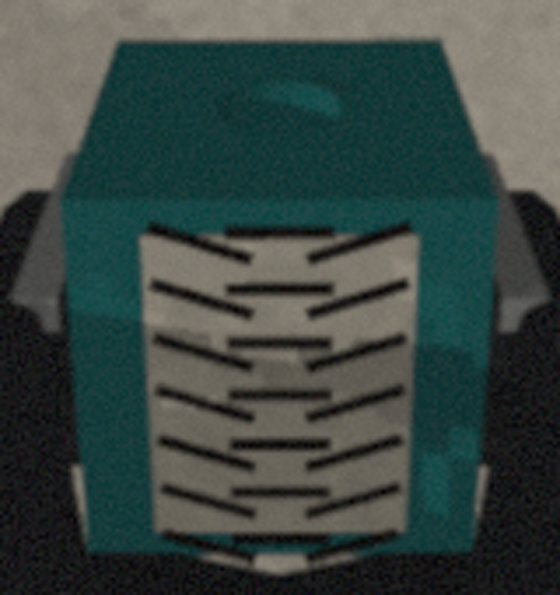

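View pics/sd.png

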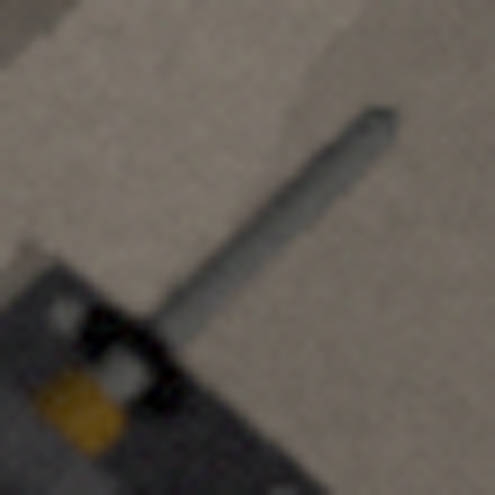

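```bash
python3 - <<'E'
from h import *
P,im=load("wrist","w3"); M=np.array([[np.cos(-.07),np.sin(-.07),0],[np.sin(-.07),-np.cos(-.07),0],[0,0,-1]])
tcp=np.array([399.31,186.49,199.93])
for q,z in [([(257.7,267.1),(382,267.1),(265.1,367.1),(375.7,367.1)],232),([(273.7,222),(366.3,222)],188)]:
    print(((onz(P,q,z)-tcp)@M))
# rod in tool coords, at z=100
print((onz(P,[(296.8,14),(297.8,134),(298.3,154)],100)-tcp)@M)
E
```

```text
[[ 23.58 -22.19 -32.07]
 [ 23.55  21.54 -32.07]
 [-21.67 -22.21 -32.07]
 [-21.73  22.02 -32.07]]
[[ 23.5  -22.33  11.93]
 [ 23.48  21.98  11.93]]
[[132.49 -14.94  99.93]
 [ 55.72 -15.62  99.93]
 [ 41.55 -15.53  99.93]]
```

```bash
python3 - <<'E'
from h import *
go([402,202,90],-.079)
E
```

```text
now [399.31 186.49 199.93] yaw -0.070 | tool shift mm [  1.5  -15.79 109.91] rotvec [ 0.   -0.    0.01]
```

>>> play_rows([
  [0,-0.006,0.02,0,0,0.005,0],
  [0,-0.005,0.025,0,0,0.004,0],
  [0,-0.003,0.025,0,0,0,0],
  [0,0,0.015,0,0,0,0],
  [0,0,0,0,0,0,0],
])

```text
clock: 5.72
ee_pos: [409.8, 197.5, 114.1]
ee_rot: [-0.001, 0.999, -0.045, 0.006]
ft_force: [-1.1, -0.1, -0.6]
gripper_width: 43.6
```

```bash
python3 - <<'E'
from h import *
go([402,202,90],-.079)
E
```

```text
now [409.82 197.52 114.13] yaw -0.090 | tool shift mm [-8.5  -3.7  24.03] rotvec [-0.   -0.01 -0.01]
```

>>> play_rows([
  [-0.008,-0.004,0.004,0,-0.012,-0.01,0],
  [0,0,0.008,0,0,0,0],
  [0,0,0.004,0,0,0,0],
  [0,0,0,0,0,0,0],
])

```text
clock: 6.05
ee_pos: [405.3, 200.4, 98.0]
ee_rot: [-0.001, 0.999, -0.042, 0.001]
ft_force: [0.5, 0.3, -1.5]
gripper_width: 43.7
```

```bash
python3 - <<'E'
from h import *
go([402,202,90],-.079); shot("wrist","w4"); st()
E
```

```text
now [405.26 200.38  97.99] yaw -0.085 | tool shift mm [-3.41 -1.31  7.99] rotvec [-0.   -0.   -0.01]
t6.10 pos [405.44 200.38  98.29] F [-0.59 -0.06 -0.69] w 43.6
x [ 1.   -0.08  0.  ] y [-0.08 -1.   -0.  ] z [ 0.  0. -1.] q [-0.58  0.6   0.09  2.18 -0.15  0.36 -2.02]
```

View pics/w4.png

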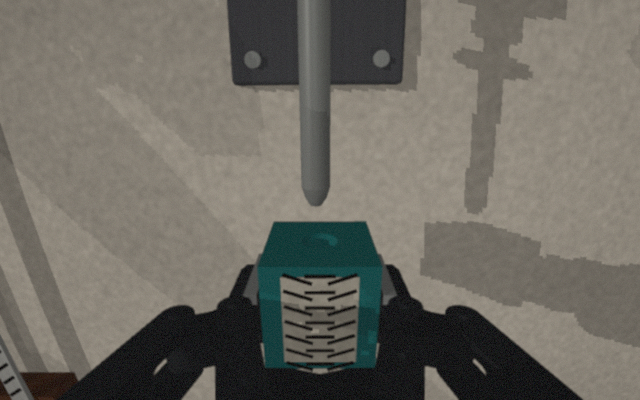

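```bash
python3 - <<'E'
from h import *
P3,_=load("wrist","w3");P,im=load("wrist","w4")
print("tip",tri(P3,[(298.3,154)],P,[(316,206)]), tri(P3,[(298.3,152.5)],P,[(316,205)]))
g=cv2.cvtColor(im,cv2.COLOR_BGR2GRAY).astype(float); g=cv2.GaussianBlur(g,(1,5),0)
for y in (20,60,70,100,130,160,180,190,200): print(y,g[y,290:340].astype(int))
cv2.imwrite("pics/w4c.png",cv2.resize(im[150:280,250:390],None,fx=5,fy=5,interpolation=cv2.INTER_CUBIC))
E
```

```text
tip [[442.17 198.97 102.12   0.1 ]] [[443.76 198.7  105.59   0.27]]
20 [ 54  55  51  51  51  52  55  72  88  96  99 102 103 107 112 117 123 126
 121 112 107 102 104 106 104 102  97  95  91  88  87  84  79  80  78  73
  75  72  71  69  62  54  54  52  53  51  53  56  54  53]
60 [ 55  55  54  51  53  51  52  54  76  92  99 101 101 107 109 111 120 122
 119 114 108 104 104 106 104 100 100  95  94  91  86  84  84  81  78  76
  75  72  71  69  61  55  52  55  52  53  54  54  56  54]
70 [ 57  53  54  51  53  55  52  54  71  89  98  99 103 105 107 111 117 119
 121 113 109 104 104 103 103 103  98  96  93  92  90  87  82  80  79  77
  75  74  71  68  62  55  51  52  53  55  55  52  54  53]
100 [149 148 147 147 143 142 140 141 135 115  99  99 102 103 104 108 110 113
 116 113 111 106 104 102 102 100  99  96  92  91  89  87  84  82  80  76
  73  75  74  82 110 134 139 140 139 140 144 144 141 143]
130 [139 138 141 142 145 144 146 145 146 138 112  97  99 102 102 104 105 107
 106 106 100  98  95  94  95  94  90  87  87  83  80  81  74  71  68  66
  64  65  63  84 116 136 137 138 137 140 140 142 144 142]
160 [147 145 145 143 144 145 145 147 146 143 131 102  99 101 103 102 104 104
 105 103  99  98  95  96  94  93  92  87  86  84  80  78  75  74  68  66
  68  63  64  82 123 141 145 145 144 143 144 146 147 144]
180 [147 145 143 142 140 141 139 140 139 140 135 116 102  99 102 103 104 103
 102 103  99  98  94  96  93  91  91  86  85  83  82  77  74  74  70  68
  65  64  62  81 122 141 144 146 143 146 142 141 142 142]
190 [143 144 145 146 145 144 145 142 140 142 141 138 126 101  92  93  94  96
  96  94  94  93  91  90  90  90  87  85  81  79  78  76  71  73  67  66
  65  65  89 126 140 145 143 143 143 141 142 143 142 140]
200 [146 145 143 145 145 147 149 150 147 148 143 144 144 145 147 143 130 113
  94  89  88  89  87  86  84  82  81  75  74  69  67  66  65  78 106 133
 146 149 146 145 144 142 142 145 144 145 145 144 146 145]
```

View pics/w4c.png

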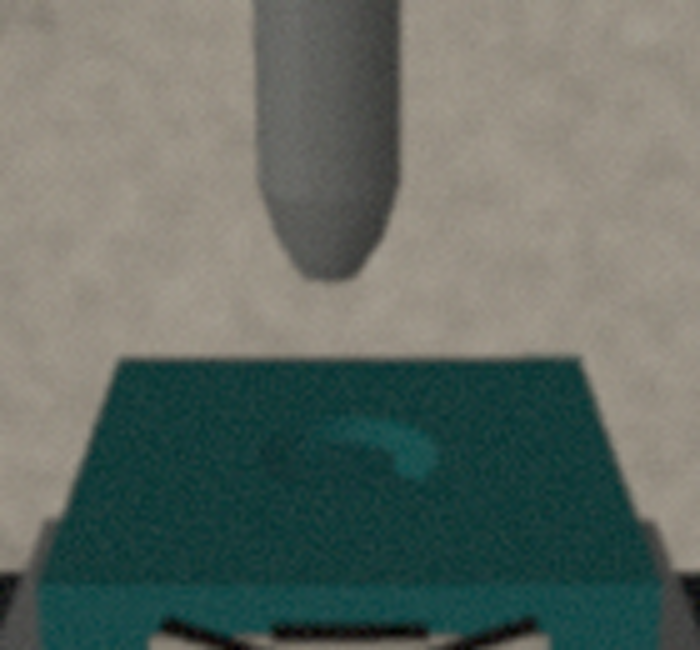

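```bash
python3 - <<'E'
from h import *
P,im=load("wrist","w4"); s=st(); M=rot(s["ee_rot"])
w=onz(P,[(314,60),(314.9,130),(315.3,160),(315.4,180),(315.6,205)],100)
print(w); print((w-s["ee_pos"])@M); print(np.arctan2(w[0][1]-w[3][1],w[0][0]-w[3][0]))
# edges' width
a=onz(P,[(298,60),(330,60),(300.8,160),(329.8,160)],100);print(np.linalg.norm(a[0]-a[1]),np.linalg.norm(a[2]-a[3]))
E
```

```text
t6.10 pos [405.44 200.38  98.29] F [-0.59 -0.06 -0.69] w 43.6
x [ 1.   -0.08  0.  ] y [-0.08 -1.   -0.  ] z [ 0.  0. -1.] q [-0.58  0.6   0.09  2.18 -0.15  0.36 -2.02]
[[499.06 194.74 100.  ]
 [473.14 196.72 100.  ]
 [461.15 197.64 100.  ]
 [452.81 198.35 100.  ]
 [441.92 199.24 100.  ]]
[[93.76 -2.32 -1.4 ]
 [67.77 -2.1  -1.48]
 [55.75 -2.   -1.52]
 [47.37 -1.99 -1.55]
 [36.46 -1.96 -1.58]]
-0.07785407762078246
12.019342291720069 11.813357749646348
```

>>> play_rows([
  [-0.002,-0.002,0.005,0,-0.002,-0.007,0],
  [0,0,0.002,0,0,0,0],
  [0,0,0,0,0,0,0],
])

```text
clock: 6.35
ee_pos: [404.6, 203.2, 92.0]
ee_rot: [-0.002, 0.999, -0.039, 0.002]
ft_force: [-0.3, -0.0, -1.4]
gripper_width: 43.5
```

```bash
python3 - <<'E'
from h import *
go([404,202,90],-.078);st()
E
```

```text
now [404.61 203.16  92.02] yaw -0.077 | tool shift mm [-0.52  1.21  2.02] rotvec [-0. -0.  0.]
t6.35 pos [404.61 203.16  92.02] F [-0.33 -0.04 -1.39] w 43.5
x [ 1.   -0.08  0.  ] y [-0.08 -1.   -0.  ] z [ 0.  0. -1.] q [-0.59  0.61  0.09  2.19 -0.15  0.34 -2.02]
```

>>> play_rows([
  [0,0.001,0.002,0,0,0,0],
  [0,0,0,0,0,0,0],
  [0,0,0,0,0,0,0],
])

```text
clock: 6.6
ee_pos: [404.7, 202.4, 90.2]
ee_rot: [-0.003, 0.999, -0.038, 0.002]
ft_force: [0.3, 0.3, -1.0]
gripper_width: 43.3
```

```bash
python3 - <<'E'
from h import *
import time
for i in range(3): go([404,202,90],-.078);cams.read_camera("top")
P,im=shot("wrist","w5")
g=cv2.cvtColor(im,cv2.COLOR_BGR2GRAY).astype(float); g=cv2.GaussianBlur(g,(1,5),0)
for y in (60,110,160,190): print(y,g[y,290:340].astype(int))
cv2.imwrite("pics/w5c.png",cv2.resize(im[150:280,250:390],None,fx=5,fy=5,interpolation=cv2.INTER_CUBIC))
E
```

```text
now [404.65 202.4   90.19] yaw -0.077 | tool shift mm [-0.62  0.45  0.18] rotvec [-0.01 -0.    0.  ]
now [404.67 202.37  90.19] yaw -0.077 | tool shift mm [-0.64  0.43  0.19] rotvec [-0.01 -0.    0.  ]
now [404.65 202.39  90.19] yaw -0.077 | tool shift mm [-0.62  0.44  0.19] rotvec [-0.01 -0.    0.  ]
60 [ 55  56  55  55  54  54  56  52  53  52  54  54  53  55  71  91  98 101
 102 103 108 112 114 120 123 123 117 107 105 104 103 102 104  99  98  94
  92  89  89  85  83  81  78  77  74  73  73  68  64  54]
110 [137 139 136 136 136 134 136 138 138 139 140 140 140 140 135 113  99 100
 103 103 106 108 110 113 116 115 110 108 105 102 103 102 101 100  98  93
  91  91  88  86  84  81  80  77  75  73  76  96 130 138]
160 [145 146 145 144 144 143 144 144 145 147 147 146 143 143 141 124 102  98
 101 102 102 105 102 105 104 104 102  97  96  95  93  93  91  91  88  85
  82  80  78  74  71  70  68  67  62  66  92 134 145 144]
190 [141 144 143 145 145 144 145 143 142 142 141 141 139 140 140 136 119 101
 100 100 102 103 103 103 105 103 100  97  96  95  94  93  91  88  86  81
  81  78  77  72  72  70  66  65  65  81 120 140 145 144]
```

View pics/w5c.png

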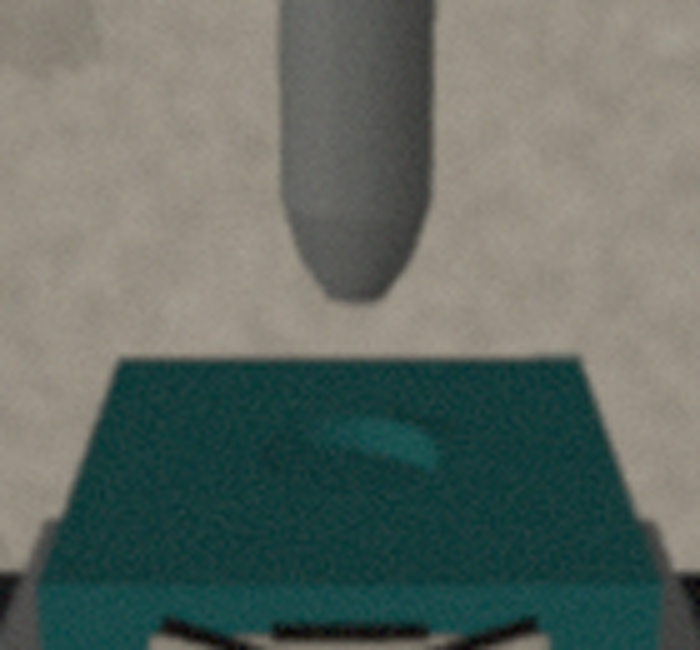

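```bash
cat >> h.py <<'E'
def tool(P,s,q,z):
    M=rot(s["ee_rot"]); return (onz(P,q,z)-s["ee_pos"])@M
E
python3 - <<'E'
from h import *
P,im=load("wrist","w5"); s=telemetry.read_state()
print(tool(P,s,[(321.4,60),(321.2,110),(320.9,160),(321.05,190),(321.3,210)],100))
b=[(250+120/5,150+358/5),(250+580/5,150+358/5)]
print(tool(P,s,b,78), tool(P,s,[(250+40/5,150+583/5),(250+660/5,150+583/5)],122))
print(tri(load("wrist","w3")[0],[(298.3,154)],P,[(321.3,210.3)]))
print(tri(load("wrist","w3")[0],[(297.8,134)],P,[(320.9,160)]))
E
```

```text
[[93.15  0.39 -9.37]
 [75.92  0.33 -9.45]
 [57.34  0.23 -9.53]
 [45.41  0.29 -9.59]
 [37.07  0.4  -9.63]]
[[ 23.5  -22.17  12.43]
 [ 23.56  21.92  12.2 ]] [[ 23.57 -22.04 -31.57]
 [ 23.67  21.68 -31.8 ]]
[[442.16 198.98 102.08   0.13]]
[[452.51 199.9   54.62   3.69]]
```

>>> play_rows([
  [0.003,0.0005,0,-0.006,0,0,0],
  [0.006,0,0,0,0,0,0],
  [0.006,0,0,0,0,0,0],
  [0,0,0,0,0,0,0],
])

```text
clock: 7.13
ee_pos: [421.4, 200.8, 90.5]
ee_rot: [0.001, 0.999, -0.038, 0.003]
ft_force: [0.6, -0.0, -1.8]
gripper_width: 43.2
```

```bash
cat >> h.py <<'E'
def ax(zt=90,yaw=-.078,off=-.2):
    s=telemetry.read_state(); x=s["ee_pos"][0]
    y=199.2-.078*(x-442)+off
    go([x,y,zt],yaw); print("F",s["ft_force"],"t%.2f"%s["clock"],"w %.1f"%s["gripper_width"],"blockfront past tip %.1f"%(x+23.5-442))
E
python3 -c "
from h import *
ax()"
```

```text
now [421.44 200.75  90.51] yaw -0.077 | tool shift mm [0.01 0.15 0.51] rotvec [ 0.   -0.01  0.  ]
F [ 0.6  -0.   -1.84] t7.13 w 43.2 blockfront past tip 2.9
```

```bash
python3 - <<'E'
from h import *
s=st();P,im=shot("wrist","w6")
cv2.imwrite("pics/w6c.png",cv2.resize(im[150:280,250:390],None,fx=5,fy=5,interpolation=cv2.INTER_CUBIC))
E
```

```text
t7.13 pos [421.44 200.75  90.51] F [ 0.6  -0.   -1.84] w 43.2
x [ 1.   -0.08  0.01] y [-0.08 -1.    0.  ] z [ 0.01 -0.   -1.  ] q [-0.57  0.63  0.09  2.15 -0.14  0.36 -2.01]
```

View pics/w6c.png

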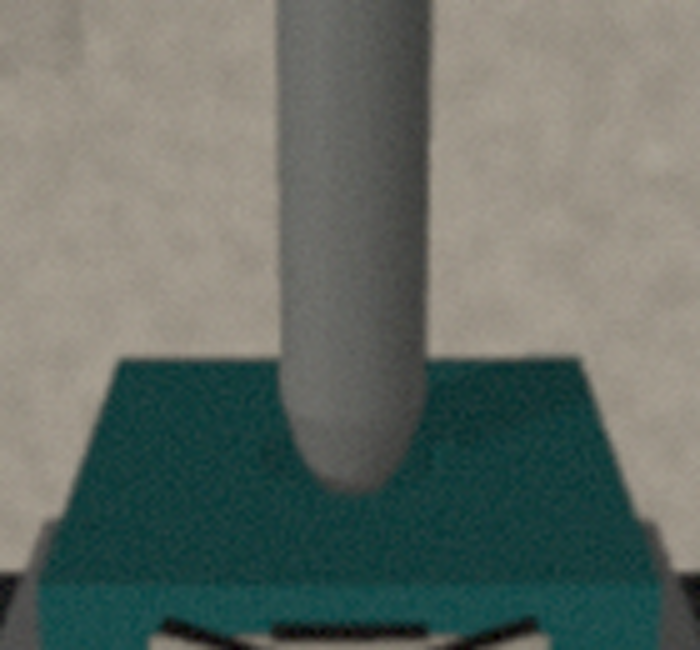

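```bash
python3 - <<'E'
from h import *
P,im=load("wrist","w6"); s=telemetry.read_state(); M=rot(s["ee_rot"])
o,d=ray(P,[(321.2,248.6),(321.2,240),(320,221.6),(320,266.6)])
o=(o-s["ee_pos"])@M; d=d@M
for X in (23.5,25,26.5):
    for dd in d: print(X,o+dd*(X-o[0])/dd[0])
P3=load("wrist","w3")[0];P4=load("wrist","w4")[0];P5=load("wrist","w5")[0]
print(tri(P4,[(316,206.3)],P,[(321.2,248.6)]),tri(P3,[(298.3,154.2)],P,[(321.2,248.6)]),tri(P5,[(321.2,210.2)],P,[(321.2,248.6)]))
E
```

```text
23.5 [ 23.5    0.24 -15.56]
23.5 [23.5   0.28 -7.28]
23.5 [23.5  -0.21 14.24]
23.5 [ 23.5   -0.25 -30.2 ]
25 [ 25.     0.23 -18.66]
25 [ 25.     0.27 -10.59]
25 [25.   -0.21 10.37]
25 [ 25.    -0.25 -32.92]
26.5 [ 26.5    0.22 -21.75]
26.5 [ 26.5    0.25 -13.9 ]
26.5 [26.5  -0.21  6.5 ]
26.5 [ 26.5   -0.25 -35.63]
[[441.86 198.94 101.56   0.23]] [[442.01 198.88 101.88   0.14]] [[442.33 198.93 102.52   0.28]]
```

>>> play_rows([
  [0.006,0,0,0,-0.005,0,0],
  [0.006,0,0,0,0,0,0],
  [0.006,0,0,0,0,0,0],
])

```text
clock: 7.43
ee_pos: [438.5, 199.1, 90.3]
ee_rot: [0.001, 0.999, -0.038, -0.002]
ft_force: [0.2, -0.1, -1.1]
gripper_width: 43.5
```

```bash
python3 -c "
from h import *
ax()"
```

```text
now [438.47 199.12  90.25] yaw -0.076 | tool shift mm [-0.01 -0.15  0.25] rotvec [0. 0. 0.]
F [ 0.17 -0.06 -1.14] t7.43 w 43.5 blockfront past tip 20.0
```

No contact force, so I continue.

>>> play_rows([
  [0.007,0,0,0,0,0,0],
  [0.008,0,0,0,0,0,0],
  [0.008,0,0,0,0,0,0],
])

```text
clock: 7.68
ee_pos: [463.9, 197.0, 90.2]
ee_rot: [0.001, 0.999, -0.038, -0.002]
ft_force: [0.4, 0.1, 0.3]
gripper_width: 43.4
```

```bash
python3 -c "
from h import *
ax()"
```

```text
now [463.88 197.04  90.16] yaw -0.076 | tool shift mm [-0.02 -0.25  0.16] rotvec [0. 0. 0.]
F [0.42 0.14 0.32] t7.68 w 43.4 blockfront past tip 45.4
```

>>> play_rows([
  [0.008,0,0,0,0,0,0],
  [0.008,0,0,0,0,0,0],
  [0.008,0,0,0,0,0,0],
  [0.006,0,0,0,0,0,0],
  [0,0,0,0,0,0,0],
])

```text
clock: 8.1
ee_pos: [500.4, 193.9, 90.1]
ee_rot: [0.001, 0.999, -0.039, -0.0]
ft_force: [0.9, 0.6, -0.5]
gripper_width: 43.4
```

```bash
python3 -c "
from h import *
ax()
shot('wrist','w7')"
```

```text
now [500.38 193.86  90.07] yaw -0.078 | tool shift mm [-0.05 -0.59  0.07] rotvec [ 0. -0.  0.]
F [ 0.85  0.59 -0.51] t8.10 w 43.4 blockfront past tip 81.9
```

View pics/w7.png

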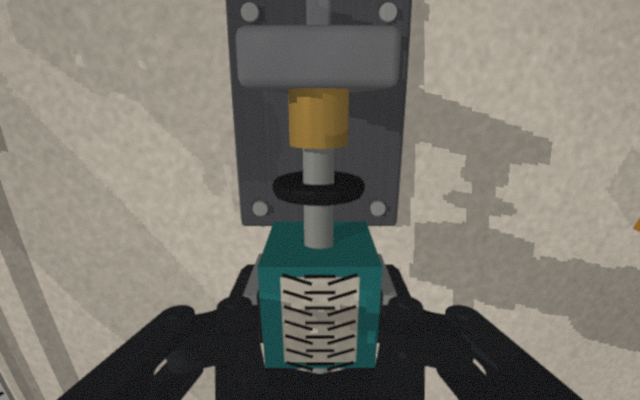

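>>> play_rows([
  [0.005,-0.0005,0,0,0,0,0],
  [0.004,0,0,0,0,0,0],
  [0.003,0,0,0,0,0,0],
  [0,0,0,0,0,0,0],
])

```text
clock: 8.48
ee_pos: [511.1, 193.6, 89.7]
ee_rot: [0.001, 0.999, -0.038, -0.002]
ft_force: [-0.3, 0.1, -0.7]
gripper_width: 43.5
```

```bash
python3 -c "
from h import *
ax()"
```

```text
now [511.09 193.58  89.7 ] yaw -0.077 | tool shift mm [-0.   -0.03 -0.3 ] rotvec [0. 0. 0.]
F [-0.26  0.1  -0.65] t8.48 w 43.5 blockfront past tip 92.6
```

>>> play_rows([
  [0.003,0,0,0,0,0,0],
  [0.002,0,0,0,0,0,0],
  [0.001,0,0,0,0,0,0],
  [0,0,0,0,0,0,0],
])

```text
clock: 8.82
ee_pos: [517.2, 193.2, 89.7]
ee_rot: [0.001, 0.999, -0.038, -0.002]
ft_force: [-0.4, -0.5, -0.6]
gripper_width: 43.5
```

>>> play_rows([
  [0,0,0,0,0,0,0.6],
  [0,0,0,0,0,0,1],
  [0,0,0,0,0,0,1],
  [0,0,0,0,0,0,1],
  [0,0,0,0,0,0,1],
])

```text
clock: 9.23
ee_pos: [517.0, 193.5, 90.0]
ee_rot: [0.001, 0.999, -0.038, -0.002]
ft_force: [0.2, -0.4, -0.2]
gripper_width: 85.4
```

```bash
python3 -c "
from h import *
ax()
shot('wrist','w8')"
```

```text
now [517.04 193.45  90.02] yaw -0.076 | tool shift mm [0.02 0.3  0.02] rotvec [0. 0. 0.]
F [ 0.16 -0.39 -0.17] t9.23 w 85.4 blockfront past tip 98.5
```

View pics/w8.png

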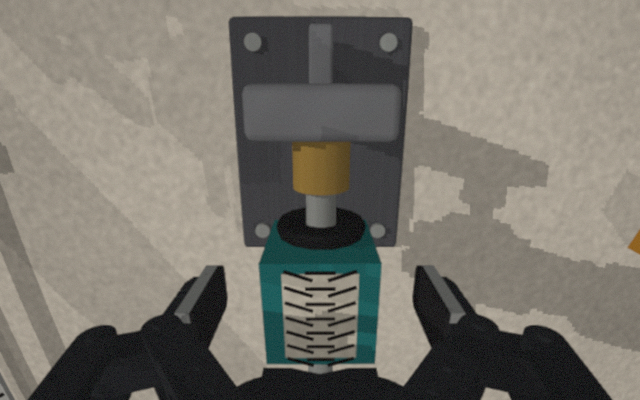

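>>> play_rows([
  [0,0,-0.02,0,0,0,1],
  [0,0,-0.035,0,0,0,1],
  [0,0,-0.035,0,0,0,1],
  [0,0,-0.02,0,0,0,1],
  [-0.003,0.03,0,0,0,0,1],
])

```text
clock: 9.7
ee_pos: [511.4, 169.7, 202.7]
ee_rot: [-0.0, 0.999, -0.034, -0.004]
ft_force: [0.5, 0.8, 0.5]
gripper_width: 85.0
```

>>> play_rows([
  [-0.003,0.035,0,0,0,0,1],
  [-0.003,0.035,0,0,0,0,1],
  [-0.003,0.035,0,0,0,0,1],
  [-0.003,0.035,0,0,0,0,1],
  [-0.003,0.035,0,0,0,0,1],
])

```text
clock: 10.12
ee_pos: [485.8, -5.1, 205.8]
ee_rot: [-0.002, 1.0, -0.028, 0.001]
ft_force: [1.2, -0.6, -0.2]
gripper_width: 85.1
```

```bash
python3 -c "
from h import *
st();go([472,-81,200],-.478)"
```

```text
t10.12 pos [485.82  -5.13 205.81] F [ 1.16 -0.57 -0.22] w 85.1
x [ 1.   -0.06  0.  ] y [-0.06 -1.   -0.  ] z [ 0.  0. -1.] q [-0.13  0.45  0.12  2.01 -0.09  0.69 -1.58]
now [485.82  -5.13 205.81] yaw -0.056 | tool shift mm [-9.59 76.54  5.48] rotvec [-0.   -0.    0.42]
```

>>> play_rows([
  [0,0.025,0,0,0,0.1,1],
  [-0.006,0.015,0.005,0,0,0.1,1],
  [-0.006,0.005,0.005,0,0,0.1,1],
  [-0.006,0,0.005,0,0,0.1,1],
  [0,0,0,0,0,0,1],
])

```text
clock: 10.53
ee_pos: [460.2, -58.9, 191.7]
ee_rot: [-0.0, 0.97, -0.243, 0.002]
ft_force: [-0.4, 0.5, -1.2]
gripper_width: 85.8
```

```bash
python3 -c "
from h import *
st();go([472,-81,200],-.478); shot('wrist','w9')"
```

```text
t10.53 pos [460.18 -58.91 191.68] F [-0.41  0.53 -1.19] w 85.8
x [ 0.88 -0.47  0.  ] y [-0.47 -0.88 -0.  ] z [ 0. -0. -1.] q [-0.11  0.45  0.24  2.08 -0.18  0.63 -1.81]
now [460.18 -58.91 191.68] yaw -0.492 | tool shift mm [20.88 13.88 -8.27] rotvec [-0.   -0.   -0.01]
```

View pics/w9.png

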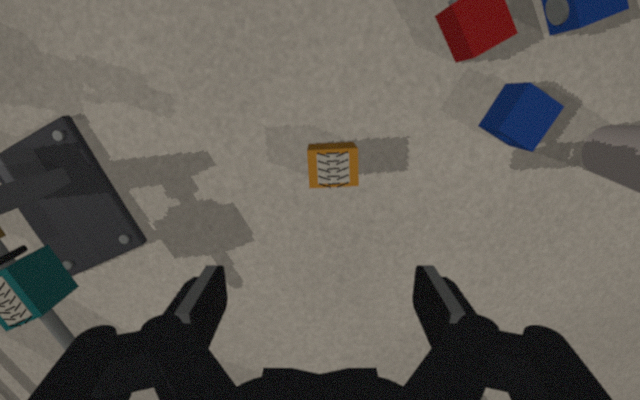

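```bash
python3 -c "
from h import *
P,im=load('wrist','w9')
cv2.imwrite('pics/w9c.png',np.hstack([cv2.resize(im[130:200,295:370],None,fx=5,fy=5,interpolation=cv2.INTER_CUBIC),cv2.resize(im[0:70,425:520],None,fx=4,fy=5,interpolation=cv2.INTER_CUBIC)]))"
```

```text
(no output)
```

View pics/w9c.png

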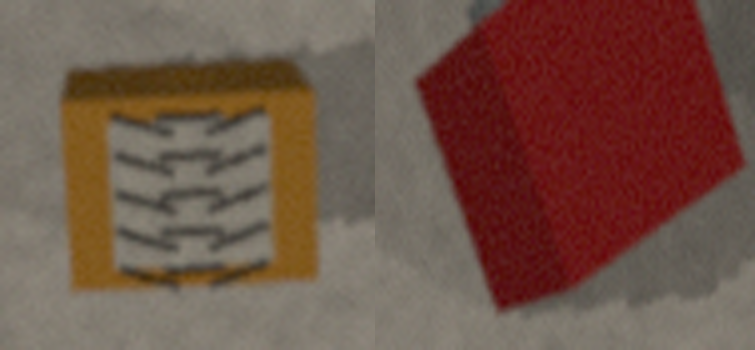

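```bash
python3 - <<'E'
from h import *
P,im=load("wrist","w9")
q=np.array([(62,102),(315,90),(318,278),(72,290)])/5+[295,130];w=onz(P,q,44);c=w.mean(0)
print(w,c,np.linalg.norm(w-np.roll(w,1,0),axis=1)); y=np.arctan2(*(w[0]+w[1]-w[2]-w[3])[1::-1]);y2=np.arctan2(*(w[0]-w[1]+w[3]-w[2])[1::-1])-np.pi/2; print(y,y2)
T=campose("top"); qt=np.array([(125,397),(198,433),(170,487),(100,452)])*.2+[290,150]
print(tri(P,[q.mean(0)],T,[qt.mean(0)]))
go([c[0],c[1],90],(y+y2)/2)
E
```

```text
[[ 497.86  -66.46   44.  ]
 [ 479.15 -105.77   44.  ]
 [ 448.94  -91.47   44.  ]
 [ 467.67  -51.86   44.  ]] [473.41 -78.89  44.  ] [33.54 43.53 33.42 43.82]
-0.44633647695549344 -0.4429558105011293
[[471.62 -79.76  35.87   2.59]]
now [461.27 -59.05 192.18] yaw -0.487 | tool shift mm [ 19.51  12.   102.26] rotvec [-0.   -0.01 -0.04]
```

>>> play_rows([
  [0.006,0.004,0.025,0,-0.003,-0.02,1],
  [0.006,0.004,0.03,0,-0.003,-0.02,1],
  [0.003,0.003,0.03,0,0,0,1],
  [0,0,0.02,0,0,0,1],
  [0,0,0,0,0,0,1],
])

```text
clock: 11.0
ee_pos: [478.6, -73.6, 87.0]
ee_rot: [-0.003, 0.978, -0.21, 0.007]
ft_force: [0.2, 0.0, -0.0]
gripper_width: 85.6
```

```bash
python3 - <<'E'
from h import *
go([473.4,-78.9,11],-.445)
P,im=shot("wrist","w10")
cv2.imwrite('pics/w10c.png',cv2.resize(im[130:280,240:400],None,fx=4,fy=4,interpolation=cv2.INTER_CUBIC))
E
```

```text
now [478.61 -73.57  87.05] yaw -0.423 | tool shift mm [-3.44  7.68 75.95] rotvec [-0.01 -0.01  0.02]
```

View pics/w10c.png

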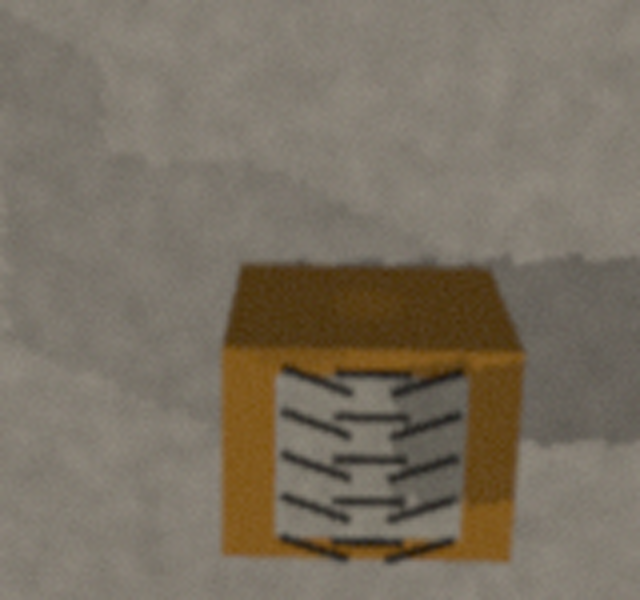

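```bash
python3 - <<'E'
from h import *
P,im=load("wrist","w10")
q=np.array([(223,347),(523,352),(510,560),(222,554)])/4+[240,130];w=onz(P,q,44);c=w.mean(0)
print(c,np.linalg.norm(w-np.roll(w,1,0),axis=1)); y=np.arctan2(*(w[0]+w[1]-w[2]-w[3])[1::-1]);y2=np.arctan2(*(w[0]-w[1]+w[3]-w[2])[1::-1])-np.pi/2; print(y,y2)
go([c[0],c[1],11],(y+y2)/2)
E
```

```text
[473.76 -78.76  44.  ] [33.52 43.32 33.73 43.91]
-0.4422088799537052 -0.4406989382902595
now [479.26 -73.77  88.41] yaw -0.424 | tool shift mm [-3.97  7.52 77.3 ] rotvec [-0.01 -0.01  0.02]
```

Hole faintly visible on the upper face, so the axis is confirmed. I descend onto it.

>>> play_rows([
  [-0.004,0.007,0.012,-0.006,-0.008,0.018,1],
  [-0.002,0.002,0.015,0,0,0,1],
  [-0.001,0,0.016,0,-0.003,0,1],
  [0,0,0.01,0,0,0,1],
  [0,0,0,0,0,0,1],
])

```text
clock: 11.47
ee_pos: [474.2, -79.1, 37.8]
ee_rot: [-0.002, 0.976, -0.216, 0.006]
ft_force: [-0.2, 0.5, -0.1]
gripper_width: 85.6
```

```bash
python3 - <<'E'
from h import *
go([473.7,-78.8,11],-.442)
E
```

```text
now [474.24 -79.1   37.76] yaw -0.436 | tool shift mm [-0.91  0.14 26.76] rotvec [-0.01 -0.01  0.01]
```

>>> play_rows([
  [-0.001,0,0.009,-0.006,-0.01,0.005,1],
  [0,0,0.009,0,0,0,1],
  [0,0,0.003,0,0,0,1],
  [0,0,0,0,0,0,1],
])

```text
clock: 11.8
ee_pos: [475.7, -78.5, 17.7]
ee_rot: [-0.0, 0.976, -0.219, 0.002]
ft_force: [0.4, 0.4, -0.1]
gripper_width: 85.2
```

```bash
python3 - <<'E'
from h import *
go([473.7,-78.8,11],-.442)
E
```

```text
now [475.71 -78.48  17.73] yaw -0.441 | tool shift mm [-1.71  1.16  6.72] rotvec [-0. -0.  0.]
```

>>> play_rows([
  [-0.002,0.001,0.006,0,-0.003,0,1],
  [0,0,0.001,0,0,0,1],
  [0,0,0,0,0,0,1],
])

```text
clock: 12.05
ee_pos: [475.1, -78.3, 11.7]
ee_rot: [-0.001, 0.976, -0.219, 0.002]
ft_force: [-0.3, 0.2, 0.1]
gripper_width: 85.5
```

```bash
python3 - <<'E'
from h import *
go([473.7,-78.8,11],-.442)
E
```

```text
now [475.1  -78.33  11.71] yaw -0.441 | tool shift mm [-1.07  1.03  0.7 ] rotvec [-0. -0.  0.]
```

>>> play_rows([
  [-0.001,0.001,0,0,-0.002,0,0.5],
  [0,0,0,0,0,0,0],
  [0,0,0,0,0,0,0],
  [0,0,0,0,0,0,0],
  [0,0,0,0,0,0,0],
])

```text
clock: 12.47
ee_pos: [474.9, -78.9, 13.6]
ee_rot: [-0.001, 0.976, -0.218, 0.002]
ft_force: [-0.2, -0.7, 0.0]
gripper_width: 43.2
```

```bash
python3 - <<'E'
from h import *
st();go([473.7,-78.8,11],-.442)
E
```

```text
t12.47 pos [474.92 -78.91  13.58] F [-0.22 -0.68  0.05] w 43.2
x [ 0.9  -0.43  0.  ] y [-0.43 -0.9  -0.  ] z [ 0.  0. -1.] q [-0.01  0.8   0.18  2.14 -0.57  0.24 -1.35]
now [474.92 -78.91  13.58] yaw -0.440 | tool shift mm [-1.16  0.43  2.57] rotvec [-0. -0.  0.]
```

>>> play_rows([
  [0,0,-0.03,0,0,0,0],
  [0,0,-0.04,0,0,-0.09,0],
  [0,0,-0.04,0,0,-0.09,0],
  [0,0,-0.04,0,0,-0.09,0],
  [0,-0.01,-0.02,0,0,-0.09,0],
])

```text
clock: 12.88
ee_pos: [471.2, -71.9, 184.6]
ee_rot: [0.0, 0.999, -0.036, -0.006]
ft_force: [1.1, 0.4, -1.3]
gripper_width: 43.6
```

>>> play_rows([
  [-0.01,-0.03,0,0,0,0,0],
  [-0.01,-0.033,0,0,0,0,0],
  [-0.01,-0.033,0,0,0,0,0],
  [-0.01,-0.033,0,0,0,0,0],
  [-0.01,-0.033,0,0,0,0,0],
])

```text
clock: 13.3
ee_pos: [438.7, 90.8, 192.3]
ee_rot: [0.002, 0.999, -0.042, 0.004]
ft_force: [0.3, 1.3, -1.0]
gripper_width: 43.6
```

```bash
python3 - <<'E'
from h import *
st();go([404,202,190],-.078)
E
```

```text
t13.30 pos [438.72  90.76 192.3 ] F [ 0.28  1.35 -0.96] w 43.6
x [ 1.   -0.08  0.01] y [-0.08 -1.    0.  ] z [ 0.01 -0.   -1.  ] q [-0.56  0.44  0.39  2.12 -0.28  0.62 -1.62]
now [438.72  90.76 192.3 ] yaw -0.084 | tool shift mm [ -43.99 -107.92    1.57] rotvec [ 0.   -0.01 -0.01]
```

>>> play_rows([
  [-0.012,-0.03,0,0,0,0,0],
  [-0.012,-0.025,0,0,0,0,0],
  [-0.01,-0.015,0,0,0,0,0],
  [-0.004,-0.005,0,0,0,0,0],
  [0,0,0,0,0,0,0],
])

```text
clock: 13.72
ee_pos: [401.9, 179.8, 191.6]
ee_rot: [0.001, 0.999, -0.036, 0.004]
ft_force: [0.2, 0.5, -0.2]
gripper_width: 43.6
```

```bash
python3 - <<'E'
from h import *
st();go([404,202,92],-.078)
E
```

```text
t13.72 pos [401.9  179.82 191.58] F [ 0.21  0.52 -0.25] w 43.6
x [ 1.   -0.07  0.01] y [-0.07 -1.    0.  ] z [ 0.01 -0.   -1.  ] q [-0.78  0.44  0.4   2.14 -0.28  0.61 -1.82]
now [401.9  179.82 191.58] yaw -0.072 | tool shift mm [ -0.2  -22.38  99.56] rotvec [ 0.   -0.01  0.01]
```

>>> play_rows([
  [0,-0.01,0.015,0,-0.005,0.006,0],
  [0,-0.007,0.022,0,-0.003,0,0],
  [-0.002,-0.003,0.022,0,-0.003,0,0],
  [-0.002,0,0.015,0,-0.003,0,0],
  [0,0,0,0,0,0,0],
])

```text
clock: 14.13
ee_pos: [404.4, 195.5, 116.7]
ee_rot: [0.0, 0.999, -0.042, -0.0]
ft_force: [1.0, -0.7, -1.0]
gripper_width: 43.5
```

```bash
python3 - <<'E'
from h import *
go([406,202,91.6],-.078)
E
```

```text
now [404.4  195.46 116.7 ] yaw -0.085 | tool shift mm [ 1.04 -6.67 25.09] rotvec [ 0.    0.   -0.01]
```

>>> play_rows([
  [0,-0.006,0.006,0,0,-0.006,0],
  [0,-0.001,0.008,0,0,0,0],
  [0,0,0.006,0,0,0,0],
  [0,0,0,0,0,0,0],
])

```text
clock: 14.47
ee_pos: [408.3, 199.5, 96.5]
ee_rot: [0.001, 0.999, -0.042, 0.002]
ft_force: [-0.5, -0.5, -1.1]
gripper_width: 43.2
```

```bash
python3 - <<'E'
from h import *
go([406,202,91.6],-.078)
P,im=shot("wrist","w11")
cv2.imwrite("pics/w11c.png",cv2.resize(im[150:290,250:390],None,fx=5,fy=5,interpolation=cv2.INTER_CUBIC))
g=cv2.cvtColor(im,cv2.COLOR_BGR2GRAY).astype(float); g=cv2.GaussianBlur(g,(1,5),0)
for y in (130,160,190): print(y,g[y,290:345].astype(int))
E
```

```text
now [408.28 199.55  96.52] yaw -0.084 | tool shift mm [-2.49 -2.26  4.91] rotvec [ 0.   -0.   -0.01]
130 [139 140 139 140 140 141 137 136 119 102  98  99 101 104 103 104 106 107
 102  98  95  95  93  93  93  88  87  85  80  78  75  72  71  68  67  65
  63  64  88 134 139 138 137 139 141 143 144 144 145 142 142 141 139 140
 140]
160 [140 141 139 141 142 143 142 143 137 111  98  99 102 102 103 103 103 103
 100 100  96  94  94  90  91  90  87  84  84  80  76  73  70  72  65  67
  64  63  89 136 147 144 143 145 143 143 144 141 141 139 139 140 140 139
 141]
190 [142 141 140 141 139 142 141 140 141 133 107  99 102 102 101 103 103 101
 100  99  98  94  96  93  91  90  87  85  83  81  78  74  72  70  67  66
  63  64  88 134 145 143 142 140 140 142 142 142 142 142 141 141 143 141
 141]
```

View pics/w11c.png

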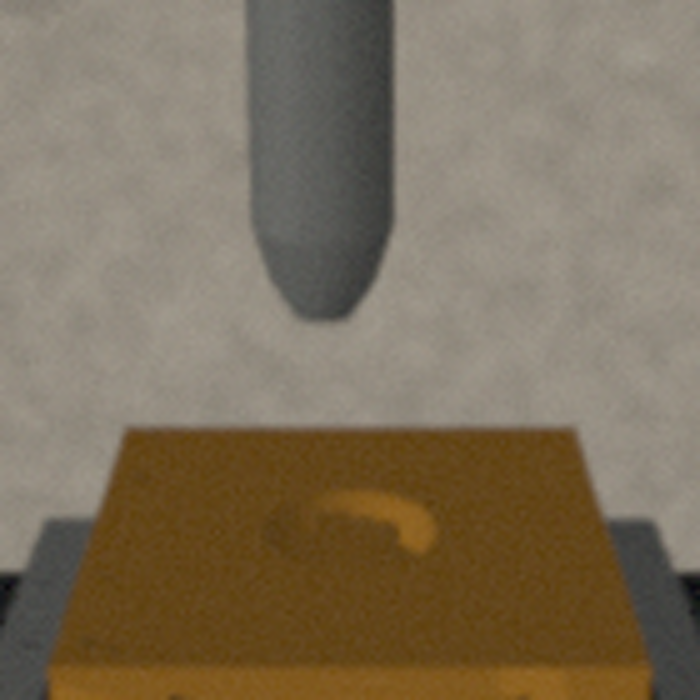

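```bash
python3 - <<'E'
from h import *
P,im=load("wrist","w11"); s=telemetry.read_state(); M=rot(s["ee_rot"])
def T(q,zt):
    o,d=ray(P,q); o=(o-s["ee_pos"])@M; d=d@M; return o+d*((zt-o[2])/d[:,2])[:,None]
for dz in (-2,0,2): print(dz,T([(275.4,235.6),(365,235.6)],13.58+dz),T([(260.4,283),(380,283)],-30.42+dz))
print(tool(P,s,[((298.2+328.3)/2,130),((299+328.4)/2,160),((300+328.5)/2,190),(314.2,214)],100))
E
```

```text
-2 [[ 16.57 -21.62  11.58]
 [ 16.54  21.62  11.58]] [[ 17.53 -21.33 -32.42]
 [ 17.5   21.18 -32.42]]
0 [[ 15.69 -21.91  13.58]
 [ 15.66  21.92  13.58]] [[ 16.29 -21.74 -30.42]
 [ 16.26  21.6  -30.42]]
2 [[ 14.81 -22.2   15.58]
 [ 14.78  22.23  15.58]] [[ 15.05 -22.16 -28.42]
 [ 15.02  22.02 -28.42]]
[[67.91 -2.75 -2.83]
 [56.01 -2.64 -2.87]
 [43.47 -2.49 -2.92]
 [32.92 -2.57 -2.96]]
```

>>> play_rows([
  [-0.001,-0.002,0.004,0,0,-0.006,0],
  [0,-0.0005,0.001,0,0,0,0],
  [0,0,0,0,0,0,0],
])

```text
clock: 14.77
ee_pos: [408.5, 202.5, 92.5]
ee_rot: [-0.0, 0.999, -0.039, 0.003]
ft_force: [-0.0, -0.1, -0.3]
gripper_width: 43.3
```

```bash
python3 - <<'E'
from h import *
ax(91.8,off=0)
E
```

```text
now [408.45 202.47  92.5 ] yaw -0.078 | tool shift mm [0.05 0.65 0.7 ] rotvec [-0.   -0.01 -0.  ]
F [-0.   -0.15 -0.25] t14.77 w 43.3 blockfront past tip -10.0
```

>>> play_rows([
  [0.003,0.0006,0.0005,0,-0.005,0,0],
  [0.005,0,0,0,0,0,0],
  [0.005,0,0,0,0,0,0],
  [0.003,0,0,0,0,0,0],
])

```text
clock: 15.1
ee_pos: [425.5, 201.0, 92.7]
ee_rot: [-0.001, 0.999, -0.038, 0.0]
ft_force: [-0.1, 0.1, -0.3]
gripper_width: 43.3
```

```bash
python3 - <<'E'
from h import *
ax(91.8,off=0)
P,im=shot("wrist","w12")
cv2.imwrite("pics/w12c.png",cv2.resize(im[150:290,250:390],None,fx=5,fy=5,interpolation=cv2.INTER_CUBIC))
E
```

```text
now [425.51 200.98  92.65] yaw -0.077 | tool shift mm [0.04 0.5  0.85] rotvec [-0. -0.  0.]
F [-0.09  0.14 -0.31] t15.10 w 43.3 blockfront past tip 7.0
```

View pics/w12c.png

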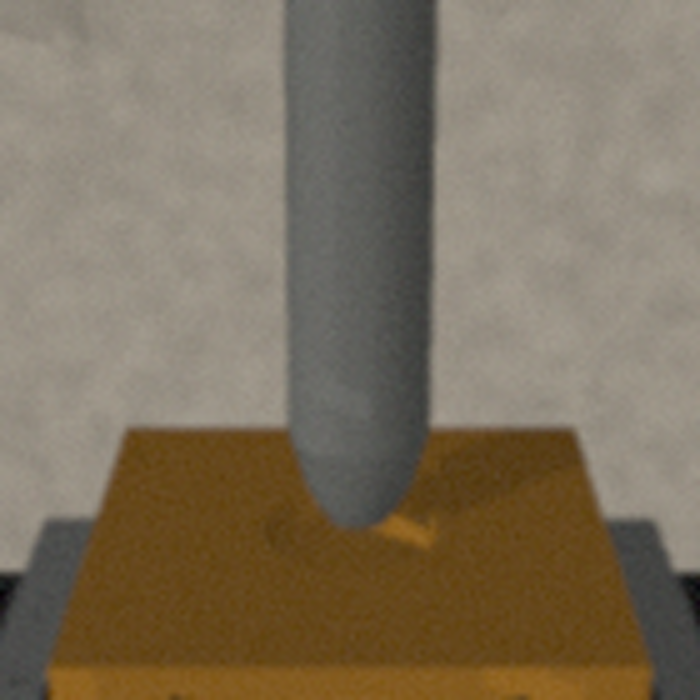

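>>> play_rows([
  [0,0.0008,0.001,0,0,0,0],
  [0.006,0,0,0,0,0,0],
  [0.006,0,0,0,0,0,0],
  [0.005,0,0,0,0,0,0],
])

```text
clock: 15.48
ee_pos: [443.7, 198.5, 91.6]
ee_rot: [-0.0, 0.999, -0.038, 0.0]
ft_force: [-0.9, 0.5, -1.2]
gripper_width: 43.3
```

```bash
python3 - <<'E'
from h import *
ax(91.8,off=0)
E
```

```text
now [443.73 198.53  91.59] yaw -0.077 | tool shift mm [-0.04 -0.53 -0.21] rotvec [-0. -0.  0.]
F [-0.88  0.49 -1.17] t15.48 w 43.3 blockfront past tip 25.2
```

>>> play_rows([
  [0.007,-0.0003,0,0,0,0,0],
  [0.008,0,0,0,0,0,0],
  [0.006,0,0,0,0,0,0],
  [0,0,0,0,0,0,0],
])

```text
clock: 15.82
ee_pos: [469.3, 196.8, 91.7]
ee_rot: [-0.001, 0.999, -0.039, 0.002]
ft_force: [-0.3, -0.6, -1.8]
gripper_width: 43.5
```

```bash
python3 - <<'E'
from h import *
ax(91.8,off=0)
P,im=shot("wrist","w13")
E
```

```text
now [469.29 196.79  91.7 ] yaw -0.078 | tool shift mm [-0.02 -0.28 -0.1 ] rotvec [-0. -0.  0.]
F [-0.35 -0.55 -1.82] t15.82 w 43.5 blockfront past tip 50.8
```

View pics/w13.png

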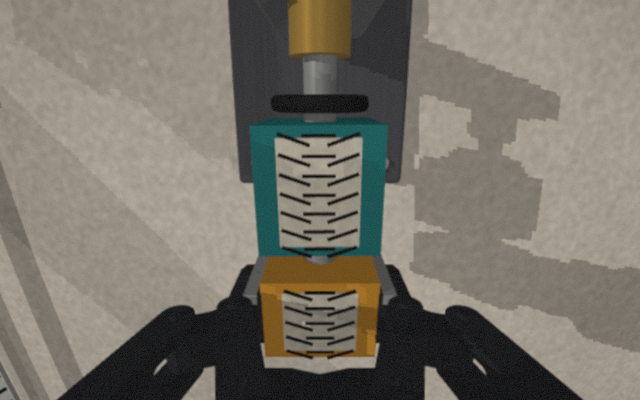

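>>> play_rows([
  [0.003,0,0,0,0,0,0],
  [0.003,0,0,0,0,0,0],
  [0.002,0,0,0,0,0,0],
  [0.001,0,0,0,0,0,0],
  [0,0,0,0,0,0,0],
])

```text
clock: 16.28
ee_pos: [477.1, 196.0, 91.4]
ee_rot: [-0.0, 0.999, -0.039, 0.0]
ft_force: [0.6, 0.1, -0.5]
gripper_width: 43.4
```

```bash
python3 - <<'E'
from h import *
ax(91.8,off=0)
P,im=shot("wrist","w14")
cv2.imwrite("pics/w14c.png",cv2.resize(im[60:360,220:420],None,fx=2,fy=2))
E
```

```text
now [477.09 196.02  91.38] yaw -0.077 | tool shift mm [-0.03 -0.44 -0.42] rotvec [-0. -0.  0.]
F [ 0.58  0.12 -0.51] t16.28 w 43.4 blockfront past tip 58.6
```

View pics/w14c.png

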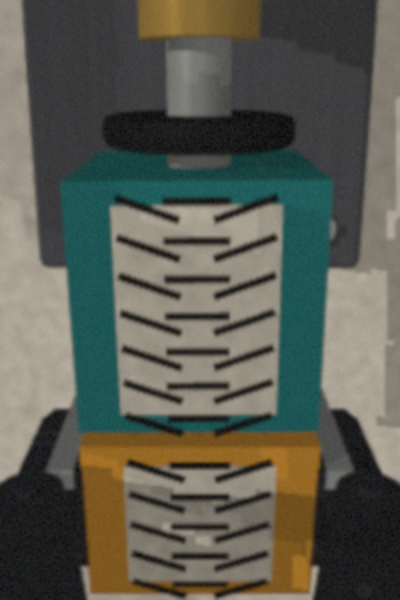

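>>> play_rows([
  [0.002,0,0,0,0,0,0],
  [0.0015,0,0,0,0,0,0],
  [0.001,0,0,0,0,0,0],
  [0,0,0,0,0,0,0],
])

```text
clock: 16.67
ee_pos: [481.0, 195.8, 91.3]
ee_rot: [-0.0, 0.999, -0.038, -0.001]
ft_force: [0.5, -0.3, -0.8]
gripper_width: 43.5
```

```bash
python3 - <<'E'
from h import *
ax(91.8,off=0)
E
```

```text
now [480.97 195.81  91.33] yaw -0.077 | tool shift mm [-0.03 -0.35 -0.47] rotvec [-0.  0.  0.]
F [ 0.54 -0.33 -0.83] t16.67 w 43.5 blockfront past tip 62.5
```

Good. I release and lift.

>>> play_rows([
  [0,0,0,0,0,0,0.6],
  [0,0,0,0,0,0,1],
  [0,0,0,0,0,0,1],
  [0,0,0,0,0,0,1],
  [0,0,0,0,0,0,1],
])

```text
clock: 17.08
ee_pos: [481.4, 195.9, 91.6]
ee_rot: [-0.0, 0.999, -0.038, -0.0]
ft_force: [-0.2, -0.6, -0.5]
gripper_width: 85.5
```

>>> play_rows([
  [0,0,-0.015,0,0,0,1],
  [0,0,-0.03,0,0,0,1],
  [0,0,-0.035,0,0,0,1],
  [0,0,-0.02,0,0,0,1],
  [0,0.02,0,0,0,-0.1,1],
])

```text
clock: 17.5
ee_pos: [478.7, 179.1, 193.7]
ee_rot: [-0.0, 1.0, 0.015, -0.002]
ft_force: [0.8, -0.8, -0.0]
gripper_width: 85.7
```

```bash
python3 - <<'E'
from h import *
st(); P,im=shot("wrist","w15"); shot("top","t15")
E
```

```text
t17.50 pos [478.65 179.05 193.68] F [ 0.8  -0.79 -0.  ] w 85.7
x [ 1.    0.03 -0.  ] y [ 0.03 -1.   -0.  ] z [-0.  0. -1.] q [-0.65  0.52  0.35  1.95 -0.27  0.72 -1.68]
```

View pics/w15.png

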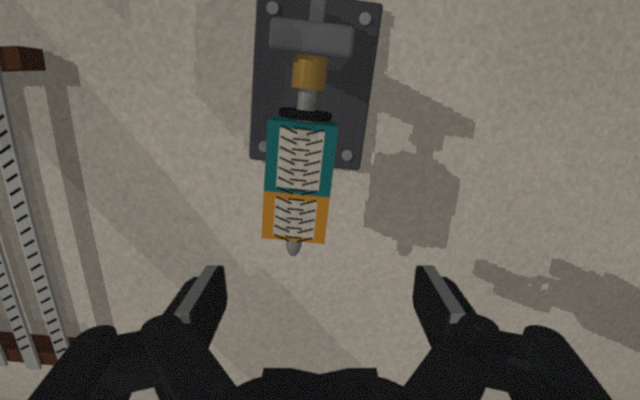

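>>> play_rows([
  [0.001,0.03,0,0,0,-0.12,1],
  [-0.002,0.03,0,0,0,-0.12,1],
  [-0.005,0.03,0,0,0,-0.12,1],
  [-0.009,0.029,0,0,0,-0.12,1],
  [-0.012,0.028,0,0,0,-0.12,1],
])

```text
clock: 18.02
ee_pos: [487.9, 28.0, 189.0]
ee_rot: [-0.002, 0.948, 0.317, -0.007]
ft_force: [0.1, 0.3, 0.2]
gripper_width: 85.5
```

```bash
python3 - <<'E'
from h import *
go([521,-240,200],3.12)
E
```

```text
now [487.92  28.05 188.97] yaw 0.646 | tool shift mm [-134.97  233.91  -11.61] rotvec [-0.02 -0.01 -2.47]
```

>>> play_rows([
  [-0.017,0.027,-0.003,-0.01,-0.005,-0.12,1],
  [-0.02,0.025,-0.003,-0.005,0,-0.12,1],
  [-0.023,0.022,-0.003,0,0,-0.12,1],
  [-0.026,0.02,-0.003,0,0,-0.12,1],
  [-0.027,0.016,0,0,0,-0.12,1],
])

```text
clock: 18.43
ee_pos: [501.1, -135.3, 198.5]
ee_rot: [-0.001, 0.806, 0.592, -0.01]
ft_force: [0.4, -0.2, 0.2]
gripper_width: 85.3
```

```bash
python3 - <<'E'
from h import *
st();go([521,-240,200],3.12)
E
```

```text
t18.43 pos [ 501.08 -135.34  198.55] F [ 0.42 -0.2   0.15] w 85.3
x [ 0.3   0.95 -0.01] y [ 0.95 -0.3  -0.01] z [-0.02 -0.01 -1.  ] q [ 0.21  0.5  -0.01  1.91  0.03  0.74 -0.13]
now [ 501.08 -135.34  198.55] yaw 1.267 | tool shift mm [-93.92  50.32  -0.68] rotvec [-0.02 -0.   -1.85]
```

>>> play_rows([
  [-0.023,0.01,0,-0.005,0,-0.12,1],
  [-0.022,0.008,0,-0.005,0,-0.12,1],
  [-0.015,0.005,0,0,0,-0.12,1],
  [0,0,0,0,0,-0.12,1],
  [0,0,0,0,0,-0.12,1],
])

```text
clock: 18.85
ee_pos: [509.8, -210.4, 194.8]
ee_rot: [-0.001, 0.593, 0.805, -0.008]
ft_force: [-1.0, 0.2, -0.5]
gripper_width: 85.6
```

>>> play_rows([
  [0,0,0,0,0,-0.12,1],
  [0,0,0,0,0,-0.12,1],
  [0,0,0,0,0,-0.12,1],
  [0,0,0,0,0,-0.12,1],
  [0,0,0,0,0,-0.12,1],
])

```text
clock: 19.27
ee_pos: [507.9, -209.3, 189.7]
ee_rot: [-0.009, 0.322, 0.947, -0.005]
ft_force: [-0.3, -0.3, 0.3]
gripper_width: 85.7
```

```bash
python3 - <<'E'
from h import *
st();go([521,-240,200],3.12)
E
```

```text
t19.27 pos [ 507.9  -209.34  189.74] F [-0.3  -0.34  0.26] w 85.7
x [-0.79  0.61  0.01] y [ 0.61  0.79 -0.02] z [-0.02 -0.   -1.  ] q [ 0.57  0.58 -0.36  1.83  0.28  0.8   0.98]
now [ 507.9  -209.34  189.74] yaw 2.487 | tool shift mm [-28.93 -16.49 -10.39] rotvec [-0.01 -0.02 -0.63]
```

>>> play_rows([
  [-0.006,-0.006,-0.002,-0.005,-0.01,-0.12,1],
  [-0.006,-0.006,-0.002,0,-0.005,-0.12,1],
  [-0.005,-0.006,-0.002,0,0,-0.12,1],
  [-0.002,-0.003,0,0,0,-0.12,1],
  [0,0,0,0,0,-0.05,1],
])

```text
clock: 19.68
ee_pos: [513.2, -234.1, 191.1]
ee_rot: [-0.006, 0.053, 0.999, 0.0]
ft_force: [-0.0, 0.1, 0.0]
gripper_width: 85.4
```

>>> play_rows([
  [0,0,0,0,0,0,1],
])

```text
clock: 19.77
ee_pos: [512.9, -233.9, 190.1]
ee_rot: [-0.006, 0.054, 0.999, 0.001]
ft_force: [0.2, -0.4, -0.6]
gripper_width: 85.3
```

```bash
python3 - <<'E'
from h import *
st();go([521,-240,200],3.12); shot("wrist","w16")
E
```

```text
t19.77 pos [ 512.86 -233.88  190.06] F [ 0.23 -0.43 -0.6 ] w 85.3
x [-0.99  0.11  0.01] y [0.11 0.99 0.  ] z [-0.01  0.   -1.  ] q [ 0.71  0.62 -0.52  1.79  0.39  0.85  1.47]
now [ 512.86 -233.88  190.06] yaw 3.034 | tool shift mm [ -8.62  -5.2  -10.06] rotvec [ 0.   -0.01 -0.09]
```

View pics/w16.png

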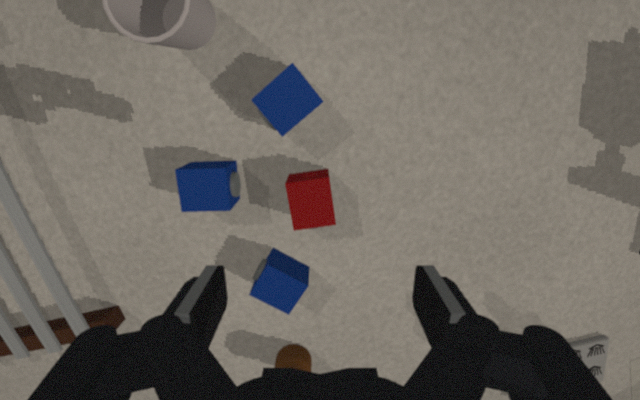

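```bash
python3 -c "
from h import *
P,im=load('wrist','w16')
cv2.imwrite('pics/w16c.png',cv2.resize(im[155:245,270:360],None,fx=6,fy=6,interpolation=cv2.INTER_CUBIC))"
```

```text
(no output)
```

View pics/w16c.png

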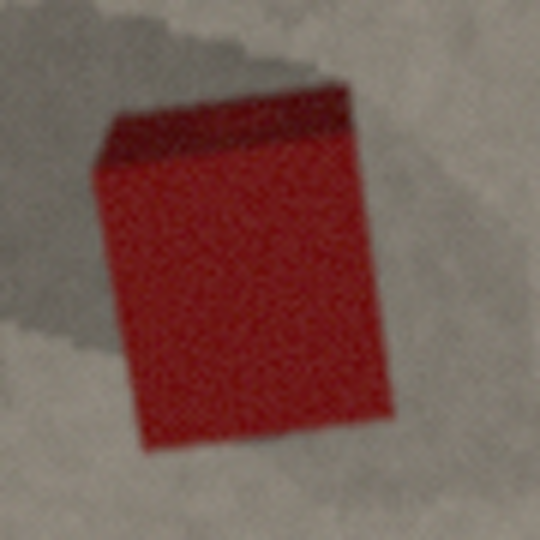

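```bash
python3 - <<'E'
from h import *
P,im=load("wrist","w16")
q=np.array([(95,170),(355,128),(395,415),(147,450)])/6+[270,155];w=onz(P,q,40);c=w.mean(0)
print(w,c,np.linalg.norm(w-np.roll(w,1,0),axis=1)); y=np.arctan2(*(w[0]+w[1]-w[2]-w[3])[1::-1]);y2=np.arctan2(*(w[0]-w[1]+w[3]-w[2])[1::-1])-np.pi/2; print(y,y2%(2*np.pi))
T=campose("top");print(tri(P,[q.mean(0)],T,[(290+453/5,150+350/5)]))
go([c[0],c[1],90],y)
# blue neighbours in tool coords at z=40
s=telemetry.read_state();print(tool(P,s,[(237,161),(240,185),(237,205),(308,277),(276,250)],40))
E
```

```text
[[ 502.31 -262.4    40.  ]
 [ 500.16 -223.23   40.  ]
 [ 546.06 -221.57   40.  ]
 [ 547.67 -260.56   40.  ]] [ 524.05 -241.94   40.  ] [45.4  39.23 45.93 39.02]
-3.1033239162416786 3.189525202387333
[[ 520.98 -241.37   48.18    0.12]]
now [ 512.67 -233.89  189.92] yaw 3.032 | tool shift mm [-13.49  -6.93  99.74] rotvec [ 0.   -0.01 -0.15]
[[ 25.48 -72.18 150.14]
 [  3.74 -71.03 149.86]
 [-15.12 -75.14 149.6 ]
 [-89.42 -10.82 148.75]
 [-60.25 -41.12 149.08]]
```

>>> play_rows([
  [-0.005,-0.003,0.02,0,-0.003,-0.05,0.75],
  [-0.004,-0.003,0.025,0,-0.003,-0.05,0.75],
  [-0.002,-0.002,0.025,0,-0.003,-0.04,0.75],
  [0,0,0.02,0,0,0,0.75],
  [0,0,0,0,0,0,0.75],
])

```text
clock: 20.23
ee_pos: [523.9, -241.0, 96.2]
ee_rot: [-0.001, -0.011, 1.0, 0.002]
ft_force: [-1.0, 0.3, 0.2]
gripper_width: 64.2
```

```bash
python3 - <<'E'
from h import *
st();go([524,-242,9],3.183); P,im=shot("wrist","w17")
cv2.imwrite('pics/w17c.png',cv2.resize(im[140:280,230:400],None,fx=4,fy=4,interpolation=cv2.INTER_CUBIC))
E
```

```text
t20.23 pos [ 523.95 -240.98   96.24] F [-1.    0.25  0.2 ] w 64.2
x [-1.   -0.02  0.  ] y [-0.02  1.    0.  ] z [-0.  0. -1.] q [ 0.68  0.76 -0.47  1.83  0.52  0.68  1.5 ]
now [ 523.95 -240.98   96.24] yaw -3.119 | tool shift mm [-0.2  -1.39 87.24] rotvec [ 0.   -0.   -0.02]
```

View pics/w17c.png

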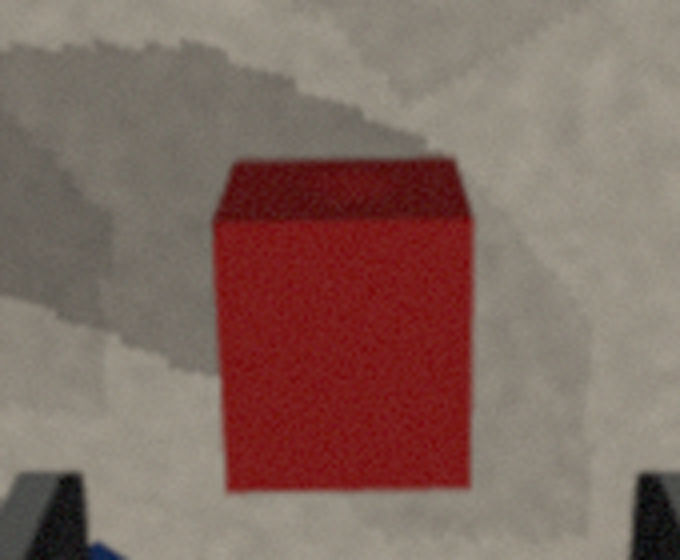

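```bash
python3 - <<'E'
from h import *
P,im=load("wrist","w17")
q=np.array([(213,219),(472,218),(470,488),(228,491)])/4+[230,140];w=onz(P,q,40);c=w.mean(0)
print(c,np.linalg.norm(w-np.roll(w,1,0),axis=1)); y=np.arctan2(*(w[0]+w[1]-w[2]-w[3])[1::-1]);y2=np.arctan2(*(w[0]-w[1]+w[3]-w[2])[1::-1])-np.pi/2; print(y,y2%(2*np.pi))
go([c[0],c[1],11.5],(y+y2)/2)
go([c[0],c[1],11.5],y)
E
```

```text
[ 523.99 -242.44   40.  ] [46.13 39.25 45.78 39.38]
-3.1009357797771173 3.1701971094313257
now [ 524.78 -241.12   97.79] yaw -3.119 | tool shift mm [ 0.79 -1.6  86.28] rotvec [ 0.   -0.   -0.01]
now [ 524.78 -241.12   97.79] yaw -3.119 | tool shift mm [ 0.79 -1.6  86.28] rotvec [ 0.   -0.   -0.02]
```

>>> play_rows([
  [0,-0.001,0.014,0,0,-0.008,0.75],
  [0,0,0.018,0,0,0,0.75],
  [0,0,0.018,0,0,0,0.75],
  [0,0,0.008,0,0,0,0.75],
  [0,0,0,0,0,0,0.75],
])

```text
clock: 20.7
ee_pos: [529.5, -241.5, 43.8]
ee_rot: [0.004, -0.012, 1.0, 0.0]
ft_force: [-0.4, -0.0, -0.5]
gripper_width: 64.1
```

```bash
python3 - <<'E'
from h import *
go([524,-242.4,11.5],-3.107)
E
```

```text
now [ 529.51 -241.49   43.79] yaw -3.118 | tool shift mm [ 5.77 -0.8  32.25] rotvec [ 0.    0.01 -0.01]
```

>>> play_rows([
  [0.004,-0.001,0.008,0,0.008,-0.008,0.75],
  [0.002,0,0.01,0,0,0,0.75],
  [0.001,0,0.006,0,0,0,0.75],
  [0,0,0,0,0,0,0.75],
])

```text
clock: 21.03
ee_pos: [524.5, -243.3, 21.5]
ee_rot: [0.002, -0.015, 1.0, -0.001]
ft_force: [-0.5, -0.1, 0.2]
gripper_width: 63.7
```

```bash
python3 - <<'E'
from h import *
go([524,-242.4,11.5],-3.107)
E
```

```text
now [ 524.5  -243.33   21.52] yaw -3.111 | tool shift mm [ 0.51  0.96 10.02] rotvec [-0.  0. -0.]
```

>>> play_rows([
  [0.001,0.0005,0.007,0,0.003,-0.003,0.75],
  [0,0,0.003,0,0,0,0.75],
  [0,0,0,0,0,0,0.75],
])

```text
clock: 21.28
ee_pos: [523.8, -243.1, 11.1]
ee_rot: [0.001, -0.017, 1.0, -0.001]
ft_force: [-0.3, 0.3, 0.0]
gripper_width: 64.0
```

```bash
python3 - <<'E'
from h import *
go([524,-242.4,11.5],-3.107)
E
```

```text
now [ 523.75 -243.12   11.13] yaw -3.108 | tool shift mm [-0.27  0.71 -0.37] rotvec [-0.  0. -0.]
```

>>> play_rows([
  [0,0.0005,0,0,0,0,0.3],
  [0,0,0,0,0,0,0],
  [0,0,0,0,0,0,0],
  [0,0,0,0,0,0,0],
  [0,0,0,0,0,0,0],
])

```text
clock: 21.7
ee_pos: [524.1, -242.5, 11.4]
ee_rot: [0.001, -0.017, 1.0, -0.001]
ft_force: [-0.3, -0.2, -1.1]
gripper_width: 39.6
```

```bash
python3 - <<'E'
from h import *
st()
E
```

```text
t21.70 pos [ 524.1  -242.49   11.41] F [-0.29 -0.19 -1.08] w 39.6
x [-1.   -0.03 -0.  ] y [-0.03  1.   -0.  ] z [ 0. -0. -1.] q [ 0.62  0.88 -0.37  1.86  0.62  0.51  1.42]
```

>>> play_rows([
  [0,0,-0.03,0,0,0,0],
  [0,0,-0.04,0,0,0,0],
  [0,0,-0.04,0,0,0.12,0],
  [0,0,-0.04,0,0,0.12,0],
  [0,0,-0.025,0,0,0.12,0],
])

```text
clock: 22.12
ee_pos: [518.6, -240.0, 184.9]
ee_rot: [-0.008, 0.168, 0.986, 0.002]
ft_force: [0.9, 0.5, -1.2]
gripper_width: 39.4
```

>>> play_rows([
  [0.017,0.025,0,0,0,0.12,0],
  [0.02,0.023,0,0,0,0.12,0],
  [0.023,0.02,0,0,0,0.12,0],
  [0.025,0.018,0,0,0,0.12,0],
  [0.027,0.015,0,0,0,0.12,0],
])

```text
clock: 22.53
ee_pos: [485.4, -98.1, 194.0]
ee_rot: [0.002, 0.463, 0.886, 0.0]
ft_force: [0.8, 0.9, -1.2]
gripper_width: 39.6
```

```bash
python3 - <<'E'
from h import *
st();go([400,202,195],-.078)
E
```

```text
t22.53 pos [485.37 -98.06 193.97] F [ 0.79  0.87 -1.22] w 39.6
x [-0.57  0.82 -0.  ] y [0.82 0.57 0.  ] z [ 0. -0. -1.] q [ 0.34  0.48 -0.28  1.99  0.2   0.69  0.54]
now [485.37 -98.06 193.97] yaw 2.179 | tool shift mm [295.04 101.35  -1.96] rotvec [ 0.01 -0.    2.26]
```

>>> play_rows([
  [0.03,0.008,0,0,0,0.12,0],
  [0.03,0.005,0,0,0,0.12,0],
  [0.03,0.001,0,0,0,0.12,0],
  [0.03,-0.003,0,0,0,0.12,0],
  [0.03,-0.006,0,0,0,0.12,0],
])

```text
clock: 22.95
ee_pos: [433.2, 52.9, 194.4]
ee_rot: [0.003, 0.713, 0.701, 0.002]
ft_force: [-0.5, 0.3, -1.3]
gripper_width: 39.4
```

```bash
python3 - <<'E'
from h import *
st();go([400,202,195],-.078)
E
```

```text
t22.95 pos [433.22  52.89 194.36] F [-0.47  0.32 -1.25] w 39.4
x [ 0.02  1.   -0.  ] y [ 1.   -0.02  0.01] z [ 0.01 -0.   -1.  ] q [-0.11  0.4  -0.1   2.14  0.07  0.6  -0.28]
now [433.22  52.89 194.36] yaw 1.555 | tool shift mm [148.56 -35.61  -0.99] rotvec [ 0.01 -0.01  1.63]
```

>>> play_rows([
  [0.026,-0.007,0,0,0,0.12,0],
  [0.025,-0.01,0,0,0,0.12,0],
  [0.024,-0.013,0,0,0,0.12,0],
  [0.012,-0.008,0,0,0,0.12,0],
  [0,0,0,0,0,0.12,0],
])

```text
clock: 23.37
ee_pos: [405.7, 157.7, 194.8]
ee_rot: [-0.0, 0.892, 0.452, 0.004]
ft_force: [1.1, 0.0, -1.1]
gripper_width: 39.5
```

>>> play_rows([
  [0,0,0,0,0,0.12,0],
  [0,0,0,0,0,0.12,0],
  [0,0,0,0,0,0.12,0],
  [0,0,0,0,0,0.12,0],
  [0,0,0,0,0,0.12,0],
])

```text
clock: 23.78
ee_pos: [403.5, 161.5, 195.2]
ee_rot: [-0.002, 0.987, 0.158, 0.003]
ft_force: [0.2, -0.3, -0.7]
gripper_width: 39.2
```

```bash
python3 - <<'E'
from h import *
st();go([400,202,195],-.078)
E
```

```text
t23.78 pos [403.47 161.5  195.17] F [ 0.22 -0.26 -0.74] w 39.2
x [0.95 0.31 0.01] y [ 0.31 -0.95 -0.  ] z [ 0.01  0.01 -1.  ] q [-0.63  0.41  0.25  2.15 -0.18  0.6  -1.5 ]
now [403.47 161.5  195.17] yaw 0.317 | tool shift mm [  9.32 -39.56   0.38] rotvec [-0.   -0.01  0.39]
```

>>> play_rows([
  [0.003,-0.013,0,0,-0.003,0.12,0],
  [0,-0.013,0,0,-0.003,0.12,0],
  [-0.003,-0.007,0,0,0,0.09,0],
  [0,0,0,0,0,0,0],
  [0,0,0,0,0,0,0],
])

```text
clock: 24.2
ee_pos: [395.1, 195.6, 195.5]
ee_rot: [-0.002, 1.0, -0.013, -0.0]
ft_force: [-1.1, -0.3, -0.9]
gripper_width: 39.2
```

```bash
python3 - <<'E'
from h import *
st();go([400,202.3,91.4],-.078); shot("wrist","w18")
E
```

```text
t24.20 pos [395.07 195.62 195.53] F [-1.06 -0.34 -0.85] w 39.2
x [ 1.   -0.03 -0.  ] y [-0.03 -1.   -0.  ] z [-0.  0. -1.] q [-0.78  0.43  0.36  2.13 -0.26  0.62 -1.84]
now [395.07 195.62 195.53] yaw -0.026 | tool shift mm [  4.83  -6.33 104.16] rotvec [-0.    0.    0.05]
```

View pics/w18.png

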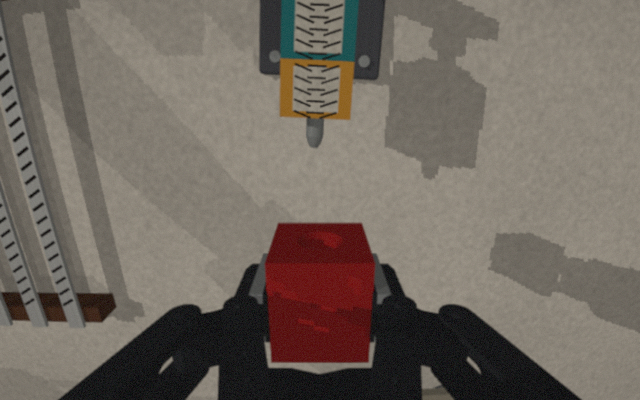

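>>> play_rows([
  [0,-0.003,0.018,0,0,0.025,0],
  [0,-0.003,0.025,0,0,0.02,0],
  [-0.001,-0.001,0.025,0,0,0,0],
  [-0.001,0,0.012,0,0,0,0],
  [0,0,0,0,0,0,0],
])

```text
clock: 24.67
ee_pos: [396.4, 202.0, 114.6]
ee_rot: [-0.005, 0.999, -0.032, 0.002]
ft_force: [-0.3, 0.3, -0.9]
gripper_width: 39.3
```

```bash
python3 - <<'E'
from h import *
st();go([402,202.3,91.4],-.078)
E
```

```text
t24.67 pos [396.38 202.03 114.64] F [-0.32  0.29 -0.94] w 39.3
x [ 1.   -0.06  0.  ] y [-0.06 -1.   -0.01] z [ 0.01  0.01 -1.  ] q [-0.71  0.57  0.25  2.2  -0.37  0.4  -1.79]
now [396.38 202.03 114.64] yaw -0.065 | tool shift mm [ 5.49 -0.42 23.27] rotvec [-0.01 -0.    0.01]
```

>>> play_rows([
  [0.002,0,0.008,-0.008,-0.002,0.012,0],
  [0,0,0.009,0,0,0,0],
  [0,0,0.005,0,0,0,0],
  [0,0,0,0,0,0,0],
])

```text
clock: 25.0
ee_pos: [400.6, 200.9, 92.1]
ee_rot: [-0.001, 0.999, -0.039, 0.002]
ft_force: [1.0, -0.4, -0.8]
gripper_width: 39.7
```

```bash
python3 - <<'E'
from h import *
ax(91.4,off=0)
P,im=shot("wrist","w19")
cv2.imwrite("pics/w19c.png",cv2.resize(im[130:280,250:390],None,fx=5,fy=5,interpolation=cv2.INTER_CUBIC))
E
```

```text
now [400.58 200.89  92.15] yaw -0.078 | tool shift mm [-0.12 -1.53  0.75] rotvec [-0. -0.  0.]
F [ 0.99 -0.41 -0.76] t25.00 w 39.7 blockfront past tip -17.9
```

View pics/w19c.png

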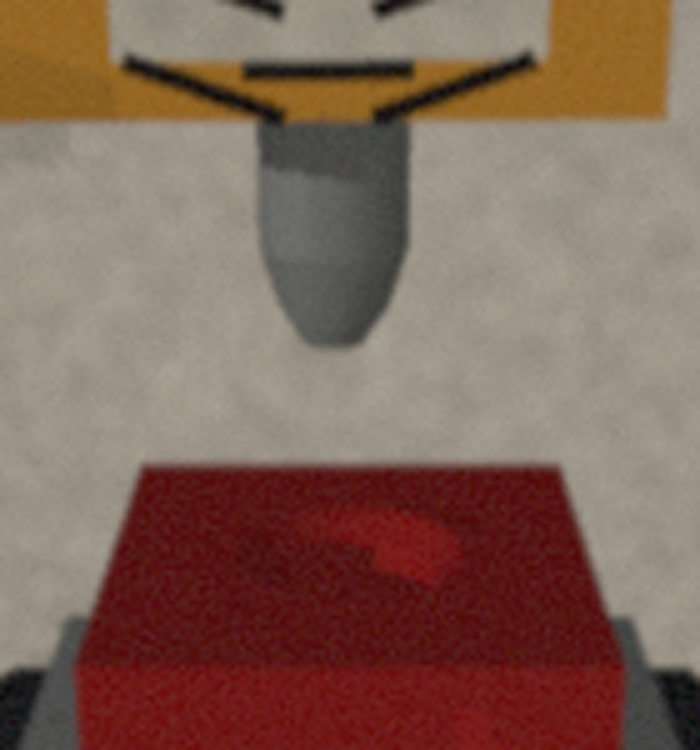

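```bash
python3 - <<'E'
from h import *
P,im=load("wrist","w19"); s=telemetry.read_state(); M=rot(s["ee_rot"])
def T(q,zt):
    o,d=ray(P,q); o=(o-s["ee_pos"])@M; d=d@M; return o+d*((zt-o[2])/d[:,2])[:,None]
print(T([(250+142/5,130+466/5),(250+560/5,130+466/5)],11.41),T([(250+77/5,130+667/5),(250+624/5,130+667/5)],-28.6))
print(tool(P,s,[(250+334/5,130+150/5),(250+334.5/5,130+240/5),(250+332/5,130+347/5)],100))
# tip top edge at z 102.5
print(onz(P,[(250+332/5,130+347/5)],102.5), tool(P,s,[(250+260/5,170),(250+408/5,170)],100))
E
```

```text
[[ 23.12 -19.88  11.41]
 [ 23.1   19.91  11.41]] [[ 23.34 -19.81 -28.6 ]
 [ 23.32  19.63 -28.6 ]]
[[56.9  -1.34 -7.26]
 [49.71 -1.33 -7.29]
 [40.84 -1.56 -7.33]]
[[442.24 199.18 102.5 ]] [[52.94 -7.18 -7.26]
 [52.93  4.46 -7.28]]
```

>>> play_rows([
  [0.003,-0.0012,0.0007,0,0,0,0],
  [0.005,0,0,0,0,0,0],
  [0.005,0,0,0,0,0,0],
  [0.003,0,0,0,0,0,0],
  [0,0,0,0,0,0,0],
])

```text
clock: 25.47
ee_pos: [420.0, 201.5, 93.5]
ee_rot: [-0.002, 0.999, -0.038, 0.004]
ft_force: [0.4, 0.2, -1.8]
gripper_width: 39.0
```

```bash
python3 - <<'E'
from h import *
ax(91.4,off=0)
P,im=shot("wrist","w20")
cv2.imwrite("pics/w20c.png",cv2.resize(im[130:280,250:390],None,fx=5,fy=5,interpolation=cv2.INTER_CUBIC))
E
```

```text
now [419.96 201.54  93.55] yaw -0.077 | tool shift mm [0.03 0.63 2.14] rotvec [-0.   -0.01  0.  ]
F [ 0.36  0.21 -1.8 ] t25.47 w 39.0 blockfront past tip 1.5
```

View pics/w20c.png

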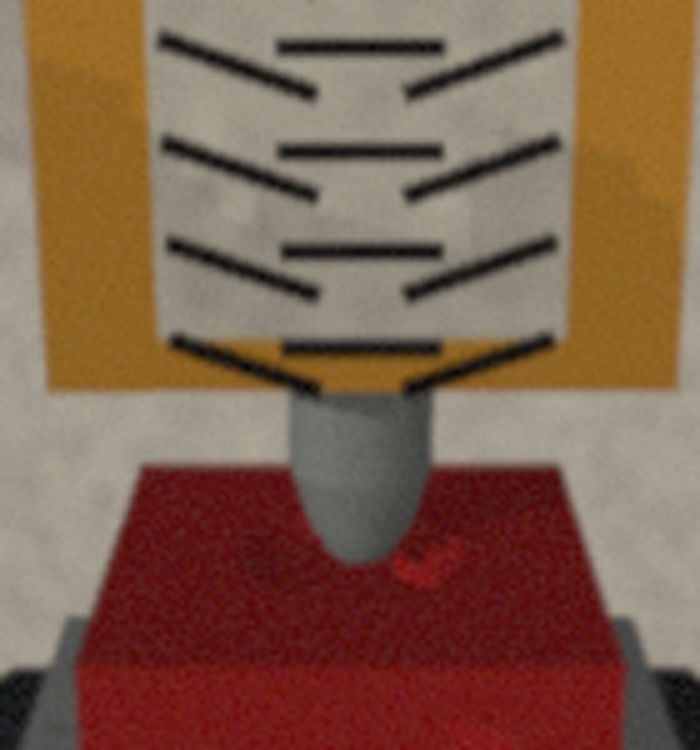

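>>> play_rows([
  [0,0.0006,0.002,0,-0.005,0,0],
  [0,0,0,0,0,0,0],
])

```text
clock: 25.68
ee_pos: [419.6, 201.0, 91.6]
ee_rot: [-0.002, 0.999, -0.038, 0.001]
ft_force: [-0.1, -0.3, -0.9]
gripper_width: 39.4
```

```bash
python3 - <<'E'
from h import *
ax(91.4,off=0)
E
```

```text
now [419.56 201.    91.59] yaw -0.077 | tool shift mm [0.   0.05 0.19] rotvec [-0. -0.  0.]
F [-0.11 -0.29 -0.9 ] t25.68 w 39.4 blockfront past tip 1.1
```

>>> play_rows([
  [0.004,0,0.0002,0,-0.002,0,0],
  [0.004,0,0,0,0,0,0],
  [0.003,0,0,0,0,0,0],
  [0,0,0,0,0,0,0],
])

```text
clock: 26.02
ee_pos: [431.2, 200.0, 91.2]
ee_rot: [-0.002, 0.999, -0.038, -0.0]
ft_force: [0.6, -0.2, -1.4]
gripper_width: 39.0
```

```bash
python3 - <<'E'
from h import *
ax(91.4,off=0)
P,im=shot("wrist","w21")
E
```

```text
now [431.16 199.95  91.2 ] yaw -0.076 | tool shift mm [-0.01 -0.09 -0.2 ] rotvec [-0.  0.  0.]
F [ 0.61 -0.21 -1.4 ] t26.02 w 39.0 blockfront past tip 12.7
```

View pics/w21.png

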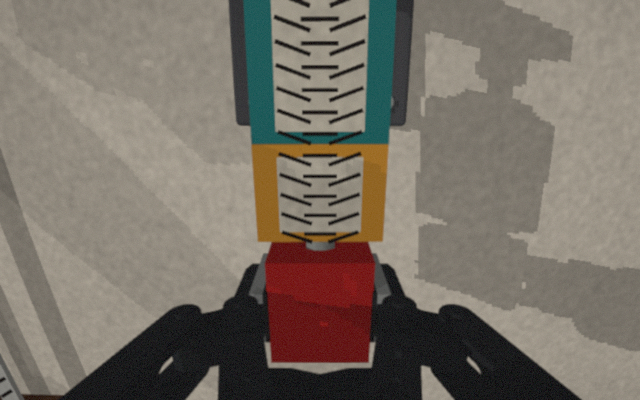

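>>> play_rows([
  [0.003,0,0,0,0,0,0],
  [0.003,0,0,0,0,0,0],
  [0.002,0,0,0,0,0,0],
])

```text
clock: 26.32
ee_pos: [438.6, 199.3, 91.0]
ee_rot: [-0.002, 0.999, -0.038, -0.001]
ft_force: [1.2, 0.4, -0.5]
gripper_width: 39.1
```

```bash
python3 - <<'E'
from h import *
ax(91.4,off=0)
E
```

```text
now [438.55 199.3   91.04] yaw -0.076 | tool shift mm [-0.01 -0.17 -0.36] rotvec [-0.  0.  0.]
F [ 1.16  0.38 -0.47] t26.32 w 39.1 blockfront past tip 20.1
```

>>> play_rows([
  [0.002,0,-0.0003,0,0,0,0],
  [0.002,0,0,0,0,0,0],
])

```text
clock: 26.48
ee_pos: [441.4, 199.0, 91.1]
ee_rot: [-0.002, 0.999, -0.038, -0.003]
ft_force: [-5.0, 1.6, 2.7]
gripper_width: 39.5
```

```bash
python3 - <<'E'
from h import *
ax(91.4,off=0)
E
```

```text
now [441.39 198.99  91.14] yaw -0.076 | tool shift mm [-0.02 -0.26 -0.26] rotvec [-0.    0.01  0.  ]
F [-5.02  1.56  2.74] t26.48 w 39.5 blockfront past tip 22.9
```

>>> play_rows([
  [0.002,0,0,0,0.002,0,0],
  [0.002,0,0,0,0.002,0,0],
])

```text
clock: 26.65
ee_pos: [441.3, 198.8, 90.6]
ee_rot: [-0.001, 0.999, -0.037, -0.005]
ft_force: [-5.2, 0.1, 1.1]
gripper_width: 39.5
```

```bash
python3 - <<'E'
from h import *
ax(91.4,off=0)
E
```

```text
now [441.25 198.75  90.58] yaw -0.074 | tool shift mm [-0.05 -0.5  -0.82] rotvec [-0.    0.01  0.  ]
F [-5.19  0.07  1.13] t26.65 w 39.5 blockfront past tip 22.8
```

>>> play_rows([
  [0.0035,-0.0003,-0.0005,0,0.008,0,0],
  [0.0035,0,-0.0003,0,0.005,0,0],
])

```text
clock: 26.82
ee_pos: [441.3, 198.5, 90.3]
ee_rot: [0.0, 0.999, -0.036, -0.005]
ft_force: [-7.7, 1.7, 0.9]
gripper_width: 39.5
```

```bash
python3 - <<'E'
from h import *
ax(91.4,off=0)
E
```

```text
now [441.34 198.5   90.32] yaw -0.073 | tool shift mm [-0.07 -0.75 -1.07] rotvec [0.   0.01 0.01]
F [-7.73  1.74  0.95] t26.82 w 39.5 blockfront past tip 22.8
```

>>> play_rows([
  [0.0045,-0.0006,-0.001,0,0.01,0.002,0],
  [0.0045,-0.0003,-0.0005,0,0.006,0.002,0],
])

```text
clock: 26.98
ee_pos: [441.9, 198.5, 90.3]
ee_rot: [0.002, 0.999, -0.037, -0.006]
ft_force: [-8.9, 1.6, 2.5]
gripper_width: 39.2
```

```bash
python3 - <<'E'
from h import *
ax(91.4,off=0)
E
```

```text
now [441.88 198.48  90.26] yaw -0.074 | tool shift mm [-0.07 -0.73 -1.14] rotvec [0.   0.01 0.  ]
F [-8.94  1.61  2.47] t26.98 w 39.2 blockfront past tip 23.4
```

>>> play_rows([
  [0.005,-0.0006,-0.001,0,0.01,0.003,0],
  [0.005,-0.0003,-0.001,0,0.008,0.002,0],
  [0.005,-0.0003,-0.0005,0,0.008,0,0],
])

```text
clock: 27.23
ee_pos: [443.2, 198.4, 90.1]
ee_rot: [0.005, 0.999, -0.038, -0.006]
ft_force: [-10.0, 1.0, 4.3]
gripper_width: 39.5
```

```bash
python3 - <<'E'
from h import *
ax(91.4,off=0)
P,im=shot("wrist","w22")
E
```

```text
now [443.25 198.37  90.12] yaw -0.076 | tool shift mm [-0.07 -0.71 -1.29] rotvec [0.01 0.01 0.  ]
F [-10.02   0.99   4.27] t27.23 w 39.5 blockfront past tip 24.7
```

View pics/w22.png

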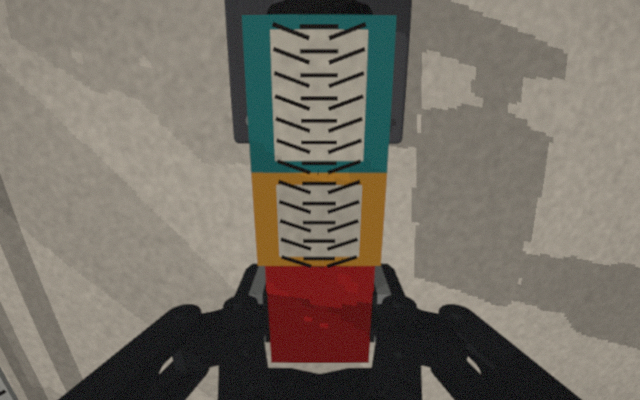

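>>> play_rows([
  [0.005,-0.0005,-0.002,0,0.006,0,0],
  [0.0055,-0.0003,-0.002,0,0.006,0,0],
  [0.0055,-0.0003,-0.002,0,0.006,0,0],
])

```text
clock: 27.53
ee_pos: [444.5, 197.5, 92.6]
ee_rot: [0.008, 0.999, -0.036, -0.012]
ft_force: [-8.2, 2.2, -6.8]
gripper_width: 38.9
```

```bash
python3 - <<'E'
from h import *
ax(91.4,off=0)
E
```

```text
now [444.45 197.54  92.61] yaw -0.071 | tool shift mm [-0.08 -1.49  1.19] rotvec [0.02 0.02 0.01]
F [-8.22  2.17 -6.83] t27.53 w 38.9 blockfront past tip 26.0
```

>>> play_rows([
  [0.003,-0.0005,0.0012,0.005,0.006,0.005,0],
  [0.005,-0.0005,0,0.005,0.004,0.002,0],
])

```text
clock: 27.7
ee_pos: [444.9, 198.2, 89.9]
ee_rot: [0.004, 0.999, -0.038, -0.014]
ft_force: [-11.9, 2.1, 12.8]
gripper_width: 39.7
```

```bash
python3 - <<'E'
from h import *
ax(91.4,off=0)
E
```

```text
now [444.95 198.21  89.86] yaw -0.075 | tool shift mm [-0.1  -0.75 -1.55] rotvec [0.01 0.03 0.  ]
F [-11.91   2.14  12.81] t27.70 w 39.7 blockfront past tip 26.4
```

>>> play_rows([
  [-0.001,0,-0.0012,0,0.012,0,0],
  [0,0,0,0,0,0,0],
])

```text
clock: 27.87
ee_pos: [443.9, 198.3, 90.9]
ee_rot: [0.004, 0.999, -0.037, -0.008]
ft_force: [0.6, 0.0, -0.3]
gripper_width: 39.9
```

```bash
python3 - <<'E'
from h import *
st();ax(91.4,off=0)
E
```

```text
t27.87 pos [443.88 198.3   90.88] F [ 0.57  0.04 -0.31] w 39.9
x [ 1.   -0.07 -0.01] y [-0.07 -1.    0.01] z [-0.02 -0.01 -1.  ] q [-0.65  0.66  0.25  2.08 -0.36  0.45 -1.76]
now [443.88 198.3   90.88] yaw -0.075 | tool shift mm [-0.06 -0.75 -0.52] rotvec [0.01 0.01 0.  ]
F [ 0.57  0.04 -0.31] t27.87 w 39.9 blockfront past tip 25.4
```

>>> play_rows([
  [0.003,-0.0005,-0.0003,0.005,0.01,0,0],
  [0.005,-0.0003,-0.0003,0,0.004,0,0],
])

```text
clock: 28.03
ee_pos: [447.7, 198.3, 90.8]
ee_rot: [0.003, 0.999, -0.037, -0.004]
ft_force: [-10.0, 1.8, 3.3]
gripper_width: 39.2
```

```bash
python3 - <<'E'
from h import *
ax(91.4,off=0)
E
```

```text
now [447.65 198.28  90.82] yaw -0.074 | tool shift mm [-0.04 -0.47 -0.58] rotvec [0.01 0.01 0.  ]
F [-10.03   1.84   3.33] t28.03 w 39.2 blockfront past tip 29.2
```

>>> play_rows([
  [0.005,-0.0003,-0.0007,0.002,0.005,0,0],
  [0.005,-0.0003,-0.0005,0,0.004,0,0],
])

```text
clock: 28.2
ee_pos: [450.6, 197.9, 90.9]
ee_rot: [0.003, 0.999, -0.036, -0.007]
ft_force: [-9.8, 1.3, 2.7]
gripper_width: 39.0
```

```bash
python3 - <<'E'
from h import *
ax(91.4,off=0)
E
```

```text
now [450.63 197.93  90.91] yaw -0.072 | tool shift mm [-0.05 -0.59 -0.49] rotvec [0.01 0.01 0.01]
F [-9.84  1.3   2.73] t28.20 w 39.0 blockfront past tip 32.1
```

>>> play_rows([
  [0.004,-0.0004,-0.0006,0.002,0.006,0.003,0],
])

```text
clock: 28.28
ee_pos: [451.3, 198.0, 90.9]
ee_rot: [0.002, 0.999, -0.037, -0.007]
ft_force: [-8.3, 1.2, 2.2]
gripper_width: 39.3
```

```bash
python3 - <<'E'
from h import *
ax(91.4,off=0)
shot("wrist","w23")
E
```

```text
now [451.3  198.01  90.95] yaw -0.075 | tool shift mm [-0.04 -0.46 -0.45] rotvec [0.01 0.01 0.  ]
F [-8.28  1.2   2.2 ] t28.28 w 39.3 blockfront past tip 32.8
```

View pics/w23.png

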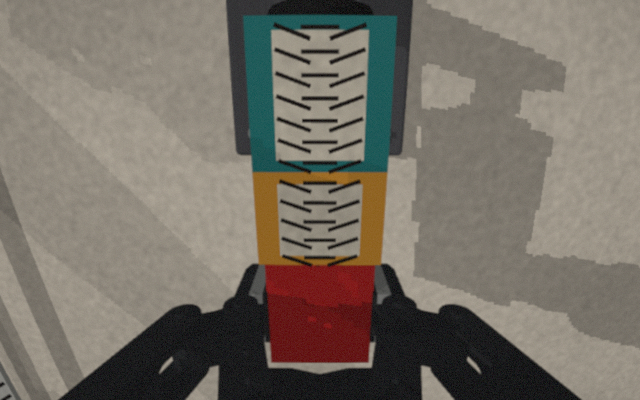

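>>> play_rows([
  [0.005,-0.0004,-0.0006,0.002,0.006,0,0],
  [0.0045,-0.0003,-0.0005,0,0.004,0,0],
])

```text
clock: 28.5
ee_pos: [453.2, 197.8, 91.0]
ee_rot: [0.002, 0.999, -0.036, -0.009]
ft_force: [-9.0, 0.9, 4.1]
gripper_width: 39.4
```

```bash
python3 - <<'E'
from h import *
ax(91.4,off=0)
E
```

```text
now [453.17 197.83  90.95] yaw -0.073 | tool shift mm [-0.04 -0.49 -0.45] rotvec [0.01 0.02 0.01]
F [-8.96  0.9   4.11] t28.50 w 39.4 blockfront past tip 34.7
```

>>> play_rows([
  [0.005,-0.0004,-0.0006,0.002,0.008,0.003,0],
  [0.0045,-0.0003,-0.0005,0,0.004,0,0],
])

```text
clock: 28.67
ee_pos: [454.3, 197.7, 90.9]
ee_rot: [0.003, 0.999, -0.037, -0.012]
ft_force: [-11.9, 0.8, 5.3]
gripper_width: 39.2
```

```bash
python3 - <<'E'
from h import *
ax(91.4,off=0)
E
```

```text
now [454.34 197.74  90.91] yaw -0.074 | tool shift mm [-0.05 -0.49 -0.49] rotvec [0.01 0.02 0.  ]
F [-11.88   0.77   5.29] t28.67 w 39.2 blockfront past tip 35.8
```

>>> play_rows([
  [0.005,-0.0004,-0.0006,0.002,0.01,0,0],
  [0.005,-0.0003,-0.0005,0,0.004,0,0],
])

```text
clock: 28.83
ee_pos: [454.1, 197.6, 90.7]
ee_rot: [0.003, 0.999, -0.036, -0.014]
ft_force: [-11.4, 0.9, 3.1]
gripper_width: 38.9
```

```bash
python3 - <<'E'
from h import *
ax(91.4,off=0)
E
```

```text
now [454.14 197.63  90.67] yaw -0.072 | tool shift mm [-0.07 -0.62 -0.73] rotvec [0.01 0.03 0.01]
F [-11.38   0.92   3.09] t28.83 w 38.9 blockfront past tip 35.6
```

>>> play_rows([
  [0.006,-0.0005,-0.0008,0.002,0.012,0.003,0],
  [0.006,-0.0005,-0.0008,0,0.008,0,0],
])

```text
clock: 29.0
ee_pos: [454.1, 197.6, 90.6]
ee_rot: [0.004, 0.999, -0.036, -0.016]
ft_force: [-12.9, 2.2, 4.5]
gripper_width: 39.7
```

```bash
python3 - <<'E'
from h import *
ax(91.4,off=0)
shot("wrist","w24"); shot("scene","s24"); t=shot("top","t24")[1]
s=cv2.imread("pics/s24.png")
cv2.imwrite("pics/c24.png",np.hstack([cv2.resize(t[165:255,180:260],None,fx=5,fy=5,interpolation=cv2.INTER_CUBIC),cv2.resize(s[220:310,370:450],None,fx=5,fy=5,interpolation=cv2.INTER_CUBIC)]))
E
```

```text
now [454.1  197.63  90.59] yaw -0.072 | tool shift mm [-0.07 -0.62 -0.81] rotvec [0.01 0.03 0.01]
F [-12.85   2.2    4.48] t29.00 w 39.7 blockfront past tip 35.6
```

View pics/c24.png

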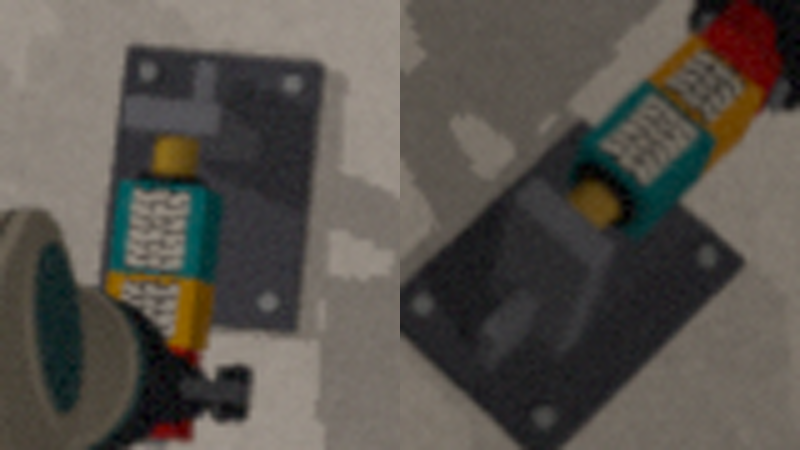

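View pics/w24.png

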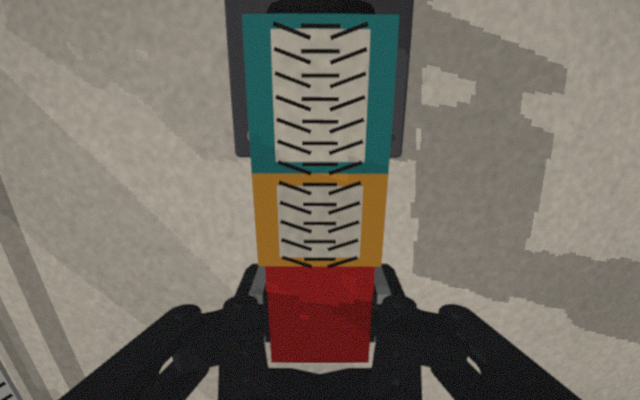

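>>> play_rows([
  [0,0,0,0,0,0,0],
  [0,0,0,0,0,0,0],
])

```text
clock: 29.32
ee_pos: [453.4, 197.6, 90.4]
ee_rot: [0.004, 0.999, -0.036, -0.016]
ft_force: [0.0, -0.5, -0.6]
gripper_width: 39.4
```

>>> play_rows([
  [0,0,0,0,0,0,0.5],
  [0,0,0,0,0,0,1],
  [0,0,0,0,0,0,1],
  [0,0,0,0,0,0,1],
  [0,0,0,0,0,0,1],
])

```text
clock: 29.73
ee_pos: [459.6, 197.5, 91.7]
ee_rot: [0.003, 0.999, -0.037, -0.011]
ft_force: [0.1, -0.3, 0.5]
gripper_width: 85.4
```

```bash
python3 - <<'E'
from h import *
st();go([454,199,190],-.078)
E
```

```text
t29.73 pos [459.62 197.51  91.7 ] F [ 0.06 -0.25  0.46] w 85.4
x [ 1.   -0.07 -0.02] y [-0.07 -1.    0.01] z [-0.02 -0.   -1.  ] q [-0.63  0.68  0.25  2.04 -0.35  0.49 -1.75]
now [459.62 197.51  91.7 ] yaw -0.074 | tool shift mm [ -7.79  -0.45 -98.16] rotvec [0.01 0.02 0.  ]
```

>>> play_rows([
  [0,0,-0.015,0.005,0.01,0,1],
  [0,0,-0.03,0.003,0.005,0,1],
  [0,0,-0.03,0,0,0,1],
  [0.02,0,-0.01,0,0,0,1],
  [0.015,0,0,0,0,0,1],
])

```text
clock: 30.15
ee_pos: [493.5, 194.5, 178.9]
ee_rot: [-0.0, 0.999, -0.036, -0.005]
ft_force: [1.4, 0.6, 1.2]
gripper_width: 85.5
```

>>> play_rows([
  [0,0,0,0,0,0,1],
])

```text
clock: 30.23
ee_pos: [496.9, 194.4, 180.3]
ee_rot: [-0.001, 0.999, -0.037, -0.002]
ft_force: [-0.2, 0.7, -0.7]
gripper_width: 85.3
```

```bash
python3 - <<'E'
from h import *
st(); P,im=shot("wrist","w25"); cv2.imwrite("pics/w25c.png",cv2.resize(im[20:320,200:440],None,fx=2,fy=2,interpolation=cv2.INTER_CUBIC))
E
```

```text
t30.23 pos [496.93 194.4  180.3 ] F [-0.23  0.7  -0.71] w 85.3
x [ 1.   -0.07 -0.  ] y [-0.07 -1.   -0.  ] z [-0.  0. -1.] q [-0.65  0.57  0.34  1.91 -0.28  0.72 -1.79]
```

View pics/w25c.png

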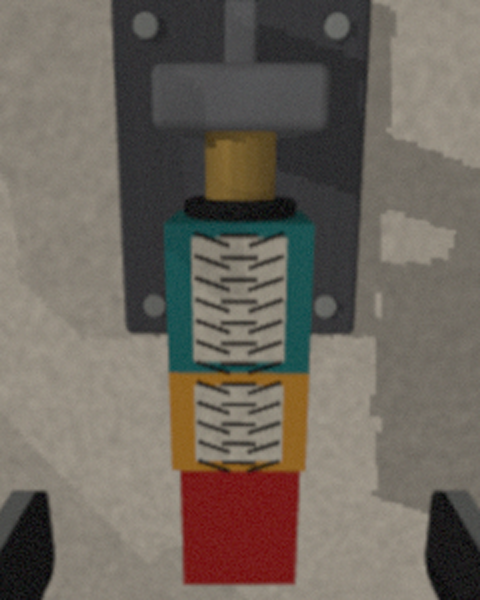

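```bash
python3 - <<'E'
from h import *
P,im=load("wrist","w25")
g=lambda x,y:(200+x/2,20+y/2)
a=onz(P,[g(240,583),g(240,471)],118.7); b=onz(P,[g(240,471),g(240,373),g(240,222)],120.7)
print("cap back",a[0],"cap mouth",a[1],"amber/teal edges",b)
print("upright: top face edges",onz(P,[g(240,64),g(240,128)],120))
d=np.array([-1,.078,0]);d/=np.linalg.norm(d)
o=onz(P,[g(240,128)],120)[0]
print([float((p-o)@d) for p in (a[0],a[1],b[0],b[1],b[2])])
# wide crop of disc/hub
cv2.imwrite("pics/w25d.png",cv2.resize(im[75:140,280:360],None,fx=9,fy=9,interpolation=cv2.INTER_CUBIC))
E
```

```text
cap back [432.59 199.3  118.7 ] cap mouth [476.93 196.01 118.7 ] amber/teal edges [[477.96 195.93 120.7 ]
 [511.89 193.41 120.7 ]
 [558.07 189.98 120.7 ]]
upright: top face edges [[600.67 186.81 120.  ]
 [583.97 188.06 120.  ]]
[151.80366409671947, 107.34187539738748, 106.30593603809042, 72.27791445011367, 25.9727306941461]
```

View pics/w25d.png

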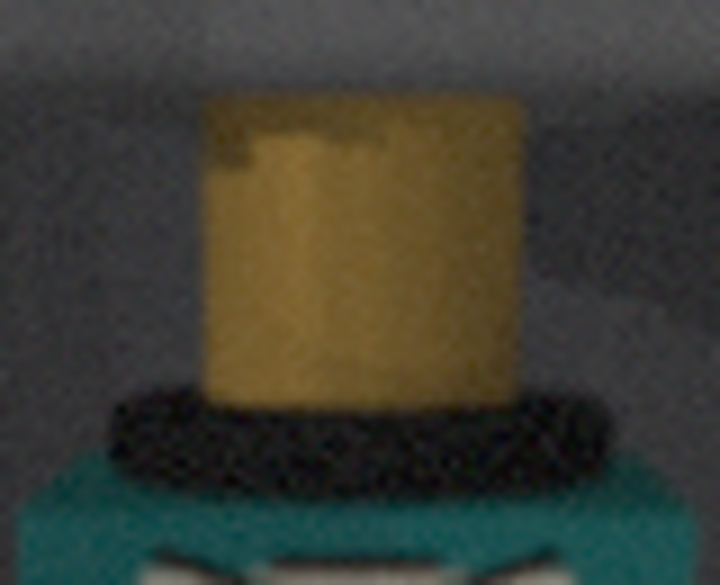

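>>> play_rows([
  [-0.02,0,-0.005,0,0,0,1],
  [-0.03,0,0,0,0,0,1],
  [-0.025,0,0,0,0,0,1],
  [-0.005,0,0,0,0,0,1],
  [0,0,0,0,0,0,1],
])

```text
clock: 30.7
ee_pos: [408.0, 198.7, 182.7]
ee_rot: [0.001, 0.999, -0.038, -0.007]
ft_force: [1.2, 1.6, -0.0]
gripper_width: 85.5
```

```bash
python3 - <<'E'
from h import *
st(); P,im=shot("wrist","w26"); cv2.imwrite("pics/w26c.png",cv2.resize(im[0:260,240:400],None,fx=3,fy=3,interpolation=cv2.INTER_CUBIC)[:600])
cv2.imwrite("pics/w26c.png",cv2.resize(im[40:240,240:400],None,fx=3,fy=3,interpolation=cv2.INTER_CUBIC))
E
```

```text
t30.70 pos [407.96 198.65 182.71] F [ 1.17  1.62 -0.02] w 85.5
x [ 1.   -0.08 -0.01] y [-0.08 -1.    0.  ] z [-0.01 -0.   -1.  ] q [-0.76  0.47  0.35  2.1  -0.28  0.63 -1.86]
```

View pics/w26c.png

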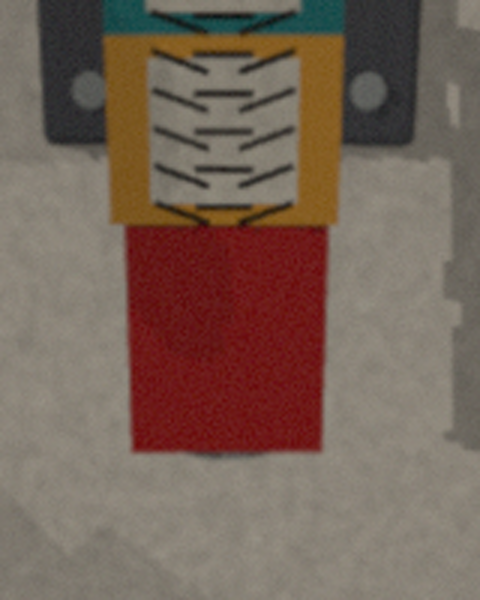

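```bash
python3 - <<'E'
from h import *
P,im=load("wrist","w26")
g=lambda x,y:(240+x/3,40+y/3)
col=im[40+215//3:40+240//3+3,240+60:240+95].mean(1); print(col.astype(int))
a=onz(P,[g(225,227),g(225,452)],118.5); b=onz(P,[g(225,224),g(225,34)],120.7)
print(a,b,np.linalg.norm(a[0]-a[1]),np.linalg.norm(b[0]-b[1]))
cv2.imwrite("pics/w26d.png",cv2.resize(im[100:130,270:360],None,fx=8,fy=8,interpolation=cv2.INTER_CUBIC))
E
```

```text
[[ 27  72 104]
 [ 25  72 103]
 [ 26  72 104]
 [ 25  66 101]
 [ 20  39  91]
 [ 21  21 100]
 [ 22  21 105]
 [ 21  22 107]
 [ 21  23 107]
 [ 22  24 107]
 [ 21  22 106]
 [ 22  23 106]]
[[477.19 196.22 118.5 ]
 [431.58 199.89 118.5 ]] [[477.9  196.14 120.7 ]
 [511.81 193.43 120.7 ]] 45.760188317121056 34.02446145332292
```

View pics/w26d.png

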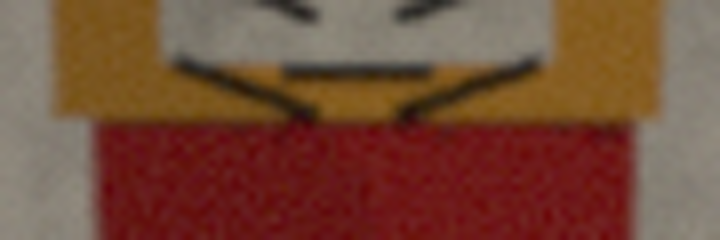

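>>> play_rows([
  [-0.01,0,-0.02,0,0,0,1],
  [0,0,-0.01,0,0,0,1],
  [0,0,0,0,0,0,1],
  [0,0,0,0,0,0,1],
])

```text
clock: 31.08
ee_pos: [400.9, 199.1, 212.6]
ee_rot: [0.002, 0.999, -0.038, -0.006]
ft_force: [-0.0, 1.6, 0.2]
gripper_width: 85.3
```

```bash
python3 - <<'E'
from h import *
st(); print(r.sign_off())
E
```

```text
t31.08 pos [400.94 199.14 212.57] F [-0.02  1.57  0.17] w 85.3
x [ 1.   -0.08 -0.01] y [-0.08 -1.    0.  ] z [-0.01 -0.   -1.  ] q [-0.8   0.41  0.39  2.09 -0.24  0.7  -1.9 ]
the job is handed in; nothing more can be done
None
```

The spindle is loaded: teal former first, then amber, then the red cap turned with its open end to the stand. I pushed the stack in until the disc stopped against the hub, and handed the job in at 31 s with the gripper clear.

**Last checks, from the wrist camera after release:**

| Distance from the upright | Measured (mm) | Ideal (mm) |
|---|---|---|
| Teal's inner face | 26.0 | 26 |
| Amber's outer end | 106.3 | 106 |
| Cap's closed end | 151.8 | 152 |

- **Fit:** The disc sits directly against the brass hub. No gap shows between teal and amber, and only a thin dark line between amber and the cap, under about 0.5 mm.
- **Forces:** The steady push on the cap was about 9–13 N. The highest reading came partway through, when my height correction went too far and the cap bore on the rod. That was about 18 N in total, 13 N of it vertical. I backed off and finished more gently. Forces were only read at the end of each move, so short peaks between readings were not seen.
- **Disagreements:** Early height estimates that used the top and scene cameras were off by up to about 14 mm. I relied on the wrist camera and the stated heights instead, and these agreed.
- **Bystanders:** I never deliberately went near the jar, cup, tray or blue caps, but I took no final picture to confirm they had not moved.

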